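# Make up a bonding load on the spring scale

## Task

Make up the load for pressing a glued laptop screen: take the steel ring weights from the pad one at a time and thread each down over the upright spindle of the spring scale's tray until it rests on the tray or on the ring below, and stop as soon as the pointer has come down to the target line that runs all round the gauge post, adding no ring more than that needs. The spindle is not fixed at the middle of the tray, so feel (or look) for it gently: never push, drop or jolt the tray so far down that the pointer gets to the thick overload band at its foot. Leave the spare rings on the pad and do not disturb the screwdriver and the screw box.

Things in the scene. Friction and masses are not known exactly. Their poses are not given: they have to be found in the camera images.
- scale: Spring scale, fixed: grey housing 50 mm high (x -75 to 75, y -50 to 150 mm). Origin on the bench, right under the middle of the round tray; z up. White square gauge post, 20 x 20 mm, centred at y 128 mm, to 130 mm high, black marks: short ticks every 10 mm, a line all round (the target), a thick band at the foot (overload). The pointer is a dark collar round the post, joined to the tray by an arm.
- tray_top (a point): Middle of the tray's top (110 mm across, no rim), 119 mm above the bench at reading 0; sinks with the load. A steel spindle, 10 mm thick, flat top with 1.5 mm round edge, stands upright on the tray, 55 mm tall. It is held by stiff friction and stands anywhere up to 7 mm off this point in the scale's x and 7 mm in y, new each time: its place is not measured.
- scale_tray (a joint): Reading: how far tray and pointer have sunk, m (0 to 0.062). Spring of 150 N/m, about 9.5 mm for a ring. Empty it reads between about 0.005 and 0.021, as the tray's own weight differs. Target line (3 mm thick) centred at 0.032; the overload band begins at 0.056. Two or three rings bring the pointer to the line.
- ring1: Steel ring weight, 44 mm across, 14 mm high, with a 14 mm hole through its middle; about 145 g (a few percent more or less). Origin at the centre of its underside, z along the hole. It starts lying flat on the pad.
- ring2: Steel ring weight, 44 mm across, 14 mm high, with a 14 mm hole through its middle; about 145 g (a few percent more or less). Origin at the centre of its underside, z along the hole. It starts lying flat on the pad.
- ring3: Steel ring weight, 44 mm across, 14 mm high, with a 14 mm hole through its middle; about 145 g (a few percent more or less). Origin at the centre of its underside, z along the hole. It starts lying flat on the pad.
- ring4: Steel ring weight, 44 mm across, 14 mm high, with a 14 mm hole through its middle; about 145 g (a few percent more or less). Origin at the centre of its underside, z along the hole. It starts lying flat on the pad.
- pad: Grey pad, 190 x 190 x 4 mm, fixed on the bench, on which the four rings lie in a 2 by 2 pattern about 104 mm apart. Origin at the centre of its underside.
- driver: Screwdriver, 160 mm long, lying beyond and between scale and pad, 25 mm high at most. Bystander. Origin under its middle.
- screwbox: White open box with small compartments, 70 x 90 x 25 mm, on the near side. Bystander. Origin at the centre of its underside.
There are look-alikes about, which are no part of the job. What is shaped like the ring1 but red is not meant.

How it is judged:
By the outcome, as a careful person would: the job done as asked, in the order asked, and still so for the second after the job is handed in, with the robot touching nothing.
It also fails if it takes over 72 s, if anything falls off the work surface, if the arm or the gripper's body presses on something with over 40 N, if the wrist force passes 120 N, or if a joint passes its speed limit or range.

## Robot

A 6-joint arm with a two-finger parallel gripper is mounted at the origin on the work surface. World frame = base frame: x ahead of the robot, y to its left, z up, the work surface at z = 0. Lengths are in m, angles in rad, forces in N, time in s.
With the tool pointing down it reaches from about 0.375 to 0.9 m from the base axis. Payload 3.1 kg.
Tool frame: the origin (TCP) lies at the very end of the fingers, on their centre line; the grasp point (between the pads) lies 19 mm behind it; z points along the fingers, y is the direction in which the jaws open and shut (so a half turn about z gives the same grasp; the last joint's range is limited). The gripper opens to 87 mm and grips with 3 to 60 N. Pads are 19 mm wide; open, the fingers measure 117 mm over their backs; the gripper's body (75 mm by 190 mm) begins 51 mm behind the grasp point.
Start: joints at [1.109, 0.527, 1.433, -0, 1.181, -0.178], TCP at [0.175, 0.6, 0.223] pointing down, gripper open.
Joint ranges: [-3.08, 3.08], [-0.75, 2.2], [0.22, 2.44], [-1.43, 4.57], [0, 2.65], [-2.85, 2.85]. Speed limits (rad/s): [2.79, 2.79, 3.14, 3.14, 3.14, 3.14].

## Interface

Orientations are given as a unit quaternion [x, y, z, w].
In Python, from rig import robot, optics gives the robot as it stands.
- The arm moves only by the shell command python3 -m inch 'ROWS' [FORCE]. ROWS is JSON, a list of rows, each an object of numbers: "ax", "ay", "az": the turn, a rotation vector about the tool's x, y, z in rad; "dx", "dy", "dz": the shift along the tool's x, y, z in mm; "gripper": the opening in per cent of the stroke, from 0 (shut) to 100 (fully open). In form: [{"ax": .., "ay": .., "az": .., "dx": .., "dy": .., "dz": .., "gripper": ..}, ...]. A call has 1 to 8 rows; each row shifts and turns the commanded pose from where the row before left it, along the tool's axes as they then stand; what a row does not reach is not made up. A row lasts 1/10 s, in which the tool goes at most 50 mm and 8.59 degrees, less where a joint would pass 70% of its speed; a pose out of reach is approached as far as the arm can. A call with a gripper value outside its range is refused whole. The fingers move at their own pace and stop on an object; FORCE is the grip in N (left out, the last holds). Time passes only in rows, so rows that do not move let the fingers close. It gives the time, the measured TCP pose, the force and the opening at its end, in the units of the state.
- robot.get_obs(): the state, without advancing time (a new reading comes with each control period).
- optics.camera(name): name is "scene" or "top" or "wrist"; returns a dict with "img" (420x560x3 uint8, red, green, blue), "depth" (420x560 float32, m along the optical axis (not along the pixel's ray), 0 where there is no reading), "camera_matrix" (3x3 intrinsics, pixels), "position" and "attitude" of the camera in the world. Camera axes: x right, y up, looking along -z (the intrinsics and any distortion apply to the point x, -y, -z); pixel columns grow to the right and rows downward; lengths in m; the calibration is good to about 2 mm. A picture is of the moment at which its call begins.
- robot.hand_in(): hands the job in, once; it reports no verdict.
The state is a dict: "time": time; "q": joint angles; "joint_velocities": joint speeds; "joint_torque": joint torques, N m; "position": TCP position; "tool_rot": TCP orientation; "ft_force": force on the tool from outside, world axes, zero at the start; "moment": the same for the moment, N m; "grip_width": finger opening in m.
Only numpy, scipy, OpenCV 4.12 (cv2) and the standard library are available. Lean on these libraries where they do the work, as an engineer would, in place of code of your own. Each camera call takes 0.05 s, during which the arm holds its last target.

## Working session

There is one attempt and no reset: what is moved stays moved. The work goes in short steps, Python scripts to look and compute and a shell command to move; the robot and the scene stay as the last step left them, time stands still between calls to the robot, and variables do not carry over. Pictures are saved under pics/ and viewed, and the job is handed in when it is done.

```bash
mkdir -p pics; ls; cat > h.py <<'E'
import numpy as np,cv2
from rig import robot,optics
from scipy.spatial.transform import Rotation as R
def snap(n,save=None):
    c=optics.camera(n)
    if save: cv2.imwrite('pics/%s.png'%save,c['img'][...,::-1])
    return c
def pose(c):
    a=np.array(c['attitude'],float)
    M=a if a.shape==(3,3) else R.from_quat(a).as_matrix()
    return M,np.array(c['position'],float)
def ray(c,u,v):
    K=np.array(c['camera_matrix']);M,p=pose(c)
    d=np.linalg.inv(K)@np.array([u,v,1.]);return p,M@np.array([d[0],-d[1],-d[2]])
def onz(c,u,v,z):
    p,d=ray(c,u,v);return p+d*(z-p[2])/d[2]
def pts(c):
    K=np.array(c['camera_matrix']);M,p=pose(c);D=c['depth'];h,w=D.shape
    v,u=np.mgrid[:h,:w];X=np.stack([(u-K[0,2])/K[0,0]*D,-(v-K[1,2])/K[1,1]*D,-D],-1)
    return X@M.T+p
def proj(c,P):
    K=np.array(c['camera_matrix']);M,p=pose(c);q=M.T@(np.array(P)-p);q=np.array([q[0],-q[1],-q[2]]);q=K@q;return q[:2]/q[2]
E
python3 - <<'E'
from h import *
print(robot.get_obs())
for n in ['scene','top','wrist']:
    c=snap(n,n+'0'); print({k:v for k,v in c.items() if k not in('img','depth')})
E
```

```text
pics
{'time': 0.0, 'q': array([ 1.10851018e+00,  5.28489174e-01,  1.43392827e+00, -7.06600910e-06,
        1.18137832e+00, -1.78513165e-01]), 'joint_velocities': array([-0.0011483 ,  0.00143282,  0.00127808,  0.00208236, -0.00253932,
       -0.00046559]), 'joint_torque': array([-3.21153275e-03, -4.40046072e+01, -1.76592207e+01,  6.31632912e-02,
        5.83018397e-02, -1.61461403e-04]), 'position': array([0.17463158, 0.59933215, 0.22154924]), 'tool_rot': array([ 1.41409481e-01,  9.89950577e-01, -1.04652231e-03, -3.43828461e-04]), 'ft_force': array([-0.27387197, -0.87974713, -0.01766043]), 'moment': array([-0.00476073,  0.00754708, -0.00932272]), 'grip_width': 0.08702863696422229}
{'camera_matrix': array([[393.51899038,   0.        , 284.35066274],
       [  0.        , 393.51899038, 213.7735701 ],
       [  0.        ,   0.        ,   1.        ]]), 'position': array([ 1.22294499, -0.30492939,  0.56923478]), 'attitude': array([0.39043627, 0.28129487, 0.49644044, 0.72248156])}
{'camera_matrix': array([[456.71064044,   0.        , 280.32911281],
       [  0.        , 456.71064044, 209.40642044],
       [  0.        ,   0.        ,   1.        ]]), 'position': array([ 0.34387088, -0.02822916,  1.05167317]), 'attitude': array([ 0.05167733, -0.06619915, -0.69375363,  0.71529926])}
{'camera_matrix': array([[350.17199011,   0.        , 279.65860409],
       [  0.        , 350.17199011, 206.14654064],
       [  0.        ,   0.        ,   1.        ]]), 'position': array([0.10645267, 0.62031453, 0.38262504]), 'attitude': array([-0.10535779, -0.07820256,  0.59523434,  0.79276742])}
```

View pics/scene0.png

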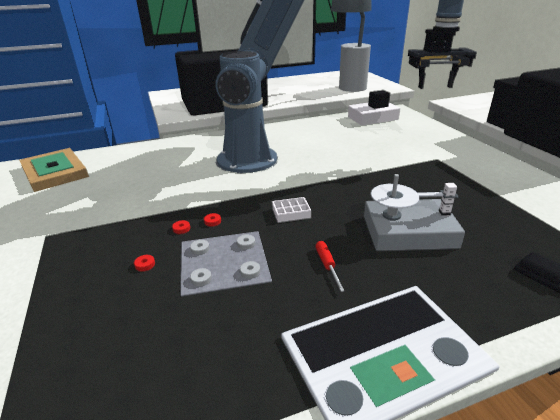

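View pics/top0.png

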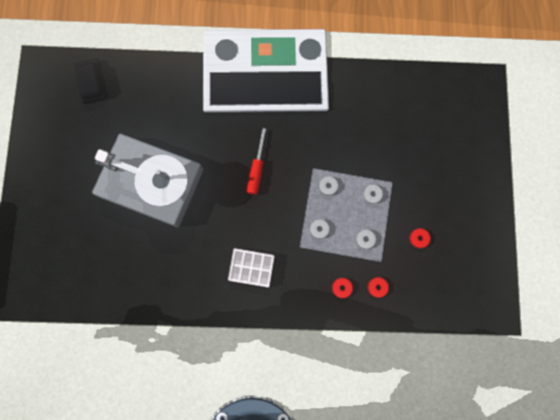

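View pics/wrist0.png

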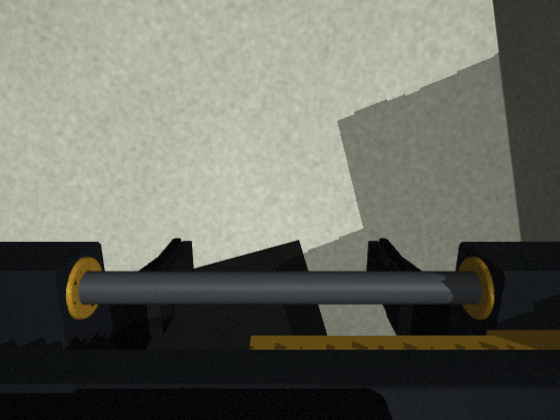

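Top view. Candidates are grey rings on the pad at (328,186), (374,194), (319,229), (366,239). Red look-alikes are at (420,238), (378,288), (342,288) and are excluded. The tray is at about (160,180), the post at (103,157).

```bash
python3 - <<'E'
from h import *
c=snap('top');s=snap('scene')
im=c['img'];P=pts(c)
cv2.imwrite('pics/padcrop.png',cv2.resize(im[150:310,280:450],None,fx=4,fy=3.7,interpolation=cv2.INTER_CUBIC)[:600,:800,::-1])
a=cv2.resize(im[115:245,75:225],(760,600)[:2],interpolation=cv2.INTER_CUBIC);cv2.imwrite('pics/scalecrop.png',a[...,::-1])
a=cv2.resize(s['img'][160:260,350:480],(780,600),interpolation=cv2.INTER_CUBIC);cv2.imwrite('pics/scalescene.png',a[...,::-1])
# rings by depth
for nm,cc in(('top',c),('scene',s)):
    P=pts(cc);z=P[...,2]
    hsv=cv2.cvtColor(cc['img'],cv2.COLOR_RGB2HSV)
    m=((z>0.011)&(z<0.025)&(hsv[...,1]<60)&(hsv[...,2]>90)).astype(np.uint8)
    n,l,st,ce=cv2.connectedComponentsWithStats(m)
    for i in range(1,n):
        if 80<st[i,4]<900:
            u,v=ce[i];print(nm,st[i],ce[i].round(1),onz(cc,u,v,.018).round(4),P[l==i].mean(0).round(4))
    m=(np.abs(z-.11)<.012).astype(np.uint8)
    n,l,st,ce=cv2.connectedComponentsWithStats(m)
    for i in range(1,n):
        if st[i,4]>300: print(nm,'tray',st[i],ce[i].round(1),np.median(P[l==i],0).round(4))
    m=(np.abs(z-.05)<.004).astype(np.uint8)
    n,l,st,ce=cv2.connectedComponentsWithStats(m)
    for i in range(1,n):
        if st[i,4]>300:
            Q=P[l==i];print(nm,'house',st[i],cv2.minAreaRect((Q[:,:2]*1000).astype(np.float32)),Q.mean(0))
E
```

```text
top [319 176  19  19 252] [328.3 185.4] [ 0.5785 -0.1567  0.018 ] [ 0.5787 -0.1567  0.0174]
top [364 185  19  19 249] [372.8 193.6] [ 0.5625 -0.2603  0.018 ] [ 0.5626 -0.2605  0.0174]
top [310 220  19  19 254] [319.3 228.6] [ 0.4768 -0.1373  0.018 ] [ 0.4769 -0.1373  0.0174]
top [356 230  20  19 265] [365.8 238.8] [ 0.4567 -0.2438  0.018 ] [ 0.4568 -0.244   0.0172]
top [229 249  41  36 253] [247.5 266.5] [0.386 0.023 0.018] [0.3859 0.0229 0.0213]
top [215 411  14   9  87] [221.7 415.5] [0.0697 0.0649 0.018 ] [0.0691 0.0651 0.0155]
top tray [  95  150   93   56 2338] [155.2 178.1] [0.5625 0.2147 0.1082]
top house [  93  134  108   91 3328] ((574.3389282226562, 254.97213745117188), (200.02862548828125, 149.9080352783203), 70.81758117675781) [0.57192451 0.26935978 0.04980069]
scene [452  41 108  26 254] [507.4  53.4] [-0.9391  2.1253  0.018 ] [-0.9609  2.1261  0.0178]
scene [263  99 106  17 326] [314.5 106.9] [-0.3864  0.4289  0.018 ] [-0.386   0.4323  0.0181]
scene [428 103 132  60 530] [497.8 134.2] [0.1902 0.9158 0.018 ] [0.1717 0.916  0.0179]
scene [348 110  52  13 166] [372.9 117.3
[... 728 characters left out ...]
 275.4] [ 0.5675 -0.261   0.018 ] [ 0.5662 -0.2609  0.017 ]
scene tray [458  28 102  22 394] [511.4  38.9] [-0.9228  2.1261  0.1101]
scene tray [  0  78  92  38 603] [ 46.8 105.4] [-0.5514 -0.6559  0.1099]
scene tray [491  99  69  39 532] [526.  119.5] [0.3067 0.8896 0.1097]
scene tray [ 371  184   88   24 1106] [404.4 195.2] [0.575  0.2156 0.1081]
scene house [349 103  52  11 306] ((-198.68907165527344, 621.0401000976562), (184.49473571777344, 124.2647705078125), 89.14558410644531) [-0.18422286  0.60204914  0.04977636]
scene house [ 366  199   99   37 2305] ((576.5037841796875, 255.00401306152344), (199.9013214111328, 150.7991485595703), 71.47464752197266) [0.59170033 0.24951576 0.04969807]
```

View pics/padcrop.png

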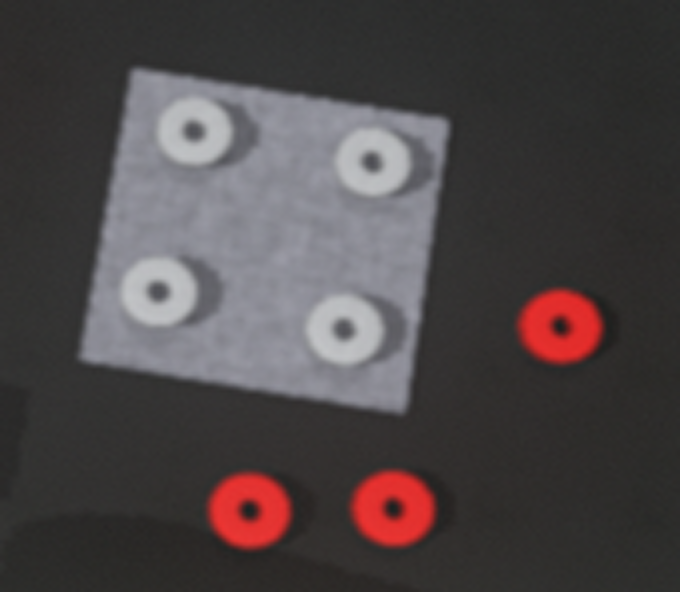

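View pics/scalecrop.png

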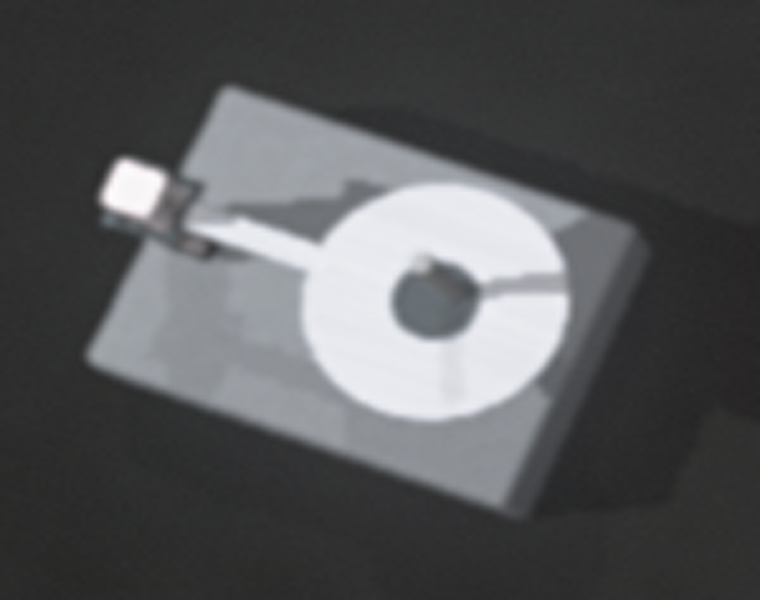

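View pics/scalescene.png

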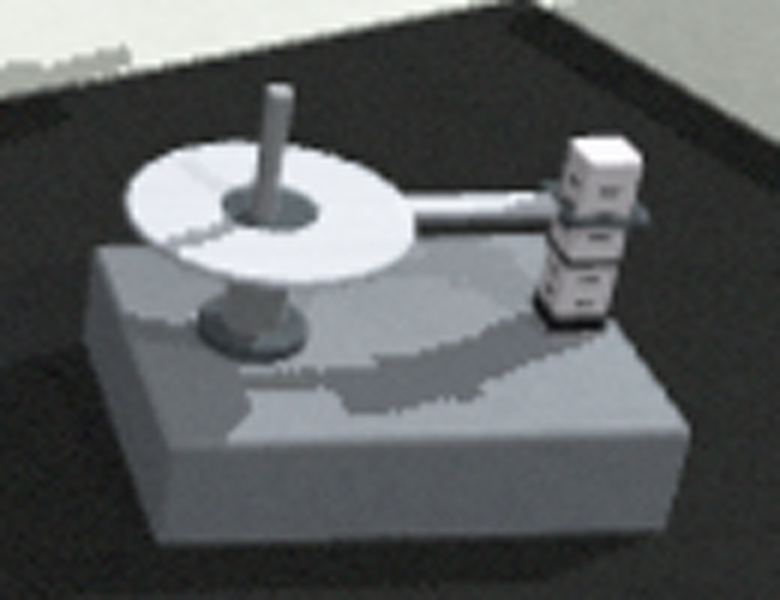

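Pad crop: four clean grey rings on the pad and three red ones off it, so the grey ones are the right choice. Scale: spindle tip at about (158.5,172) in top and (397,175) in scene. The pointer is above the target line, one thick collar on the post. I'll start with the far-left ring, top (328,186).

```bash
python3 -m inch '[{"dx":-33,"dy":-34},{"dx":-33,"dy":-34},{"dx":-33,"dy":-34},{"dx":-33,"dy":-34},{"dx":-33,"dy":-34},{"dx":-33,"dy":-34},{"dx":-33,"dy":-34},{"dx":-33,"dy":-34}]' 20
python3 -m inch '[{"dx":-33,"dy":-34,"gripper":75},{"dx":-33,"dy":-34},{"dx":-33,"dy":-34},{"dx":-33,"dy":-34},{"dx":-33,"dy":-34},{"dx":-33,"dy":-34},{"dx":-33,"dy":-34},{"dx":0,"dy":0}]'
python3 - <<'E'
from h import *
o=robot.get_obs();print(o['position'],o['tool_rot'],R.from_quat(o['tool_rot']).as_matrix().round(3))
c=snap('wrist','w1')
print(onz(c,280,110,.018),proj(c,[.5785,-.1567,.018]),pose(c))
E
```

```text
[0.17482308 0.59970413 0.22208967] [ 1.41413379e-01  9.89950509e-01 -4.72911710e-04 -1.48030811e-04] [[-0.96   0.28  -0.   ]
 [ 0.28   0.96  -0.001]
 [ 0.    -0.001 -1.   ]]
[0.10494796 0.62108779 0.018     ] [-128.39166066  572.77577066] (array([[ 2.79163192e-01, -9.27179721e-01, -2.49811282e-01],
       [ 9.60243532e-01,  2.69409470e-01,  7.31498288e-02],
       [-5.21512824e-04, -2.60300408e-01,  9.65527538e-01]]), array([0.10652905, 0.62046899, 0.38301744]))invalid input
invalid input
```

View pics/w1.png

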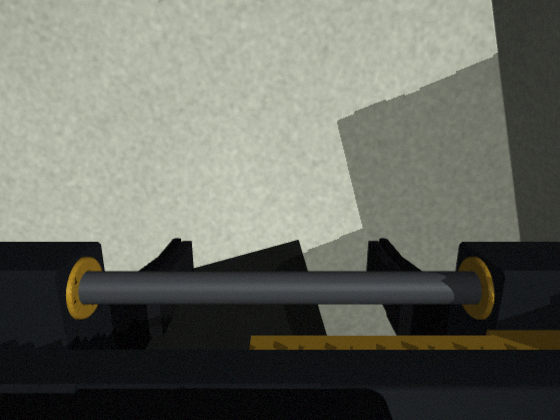

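```bash
python3 -m inch '[{"ax":0,"ay":0,"az":0,"dx":-33,"dy":-34,"dz":0,"gripper":75},{"ax":0,"ay":0,"az":0,"dx":-33,"dy":-34,"dz":0,"gripper":75},{"ax":0,"ay":0,"az":0,"dx":-33,"dy":-34,"dz":0,"gripper":75},{"ax":0,"ay":0,"az":0,"dx":-33,"dy":-34,"dz":0,"gripper":75},{"ax":0,"ay":0,"az":0,"dx":-33,"dy":-34,"dz":0,"gripper":75},{"ax":0,"ay":0,"az":0,"dx":-33,"dy":-34,"dz":0,"gripper":75},{"ax":0,"ay":0,"az":0,"dx":-33,"dy":-34,"dz":0,"gripper":75},{"ax":0,"ay":0,"az":0,"dx":-33,"dy":-34,"dz":0,"gripper":75}]' 20
```

```text
time: 1.1
position: [0.3529, 0.2633, 0.2228]
tool_rot: [0.141, 0.99, 0.0, 0.0]
ft_force: [1.7, 0.3, -0.5]
grip_width: 0.0655
```

```bash
python3 -m inch '[{"ax":0,"ay":0,"az":0,"dx":-36,"dy":-31,"dz":0,"gripper":75},{"ax":0,"ay":0,"az":0,"dx":-36,"dy":-31,"dz":0,"gripper":75},{"ax":0,"ay":0,"az":0,"dx":-36,"dy":-31,"dz":0,"gripper":75},{"ax":0,"ay":0,"az":0,"dx":-36,"dy":-31,"dz":0,"gripper":75},{"ax":0,"ay":0,"az":0,"dx":-36,"dy":-31,"dz":0,"gripper":75},{"ax":0,"ay":0,"az":0,"dx":-36,"dy":-31,"dz":0,"gripper":75},{"ax":0,"ay":0,"az":0,"dx":-36,"dy":-31,"dz":0,"gripper":75},{"ax":0,"ay":0,"az":0,"dx":-36,"dy":-31,"dz":0,"gripper":75}]'
python3 -m inch '[{"ax":0,"ay":0,"az":0,"dx":-37,"dy":-31,"dz":0,"gripper":75},{"ax":0,"ay":0,"az":0,"dx":-37,"dy":-31,"dz":0,"gripper":75},{"ax":0,"ay":0,"az":0,"dx":-36,"dy":-30,"dz":0,"gripper":75},{"ax":0,"ay":0,"az":0,"dx":0,"dy":0,"dz":0,"gripper":75}]'
python3 - <<'E'
from h import *
o=robot.get_obs();print(o['position'],R.from_quat(o['tool_rot']).as_matrix().round(3))
c=snap('wrist','w2')
print(proj(c,[.5785,-.1567,.018]))
hsv=cv2.cvtColor(c['img'],cv2.COLOR_RGB2HSV);P=pts(c)
m=((P[...,2]>.012)&(P[...,2]<.024)).astype(np.uint8)
n,l,st,ce=cv2.connectedComponentsWithStats(m)
for i in range(1,n):
    if st[i,4]>300: print(st[i],ce[i],onz(c,*ce[i],.018))
E
```

```text
time: 1.9
position: [0.5601, -0.0557, 0.2227]
tool_rot: [0.142, 0.99, 0.0, 0.0]
ft_force: [1.4, 0.2, 0.1]
grip_width: 0.0651
time: 2.3
position: [0.6425, -0.1793, 0.2222]
tool_rot: [0.144, 0.99, -0.002, 0.003]
ft_force: [-1.0, 1.0, 0.5]
grip_width: 0.0656
[ 0.64251067 -0.17929324  0.22223408] [[-0.959  0.285  0.005]
 [ 0.285  0.959 -0.004]
 [-0.006 -0.003 -1.   ]]
[282.74523337 114.2652953 ]
[ 136    0   47   41 1429] [159.25402379  18.34289713] [ 0.46163139 -0.24363664  0.018     ]
[250   0  46  28 928] [272.73922414  12.64116379] [ 0.48738408 -0.13974878  0.018     ]
[ 439   35   29  162 2203] [452.73172946  95.35179301] [0.60895315 0.01025433 0.018     ]
[  21   40   45   47 1121] [43.12221231 62.93755575] [ 0.46607814 -0.36651505  0.018     ]
[ 262   93   44   45 1327] [283.5516202  115.21477016] [ 0.57961934 -0.15618102  0.018     ]
[ 161  108   43   43 1315] [182.20608365 129.31254753] [ 0.56365995 -0.25915888  0.018     ]
[ 445  204  115   55 2400] [524.02583333 231.57416667] [0.77374635 0.0628529  0.018     ]
[383 249  35  22 450] [403.12666667 261.82222222] [ 0.77172497 -0.07172433  0.018     ]
[342 305  25  31 407] [354.34152334 319.69287469] [ 0.82874281 -0.14161856  0.018     ]
```

View pics/w2.png

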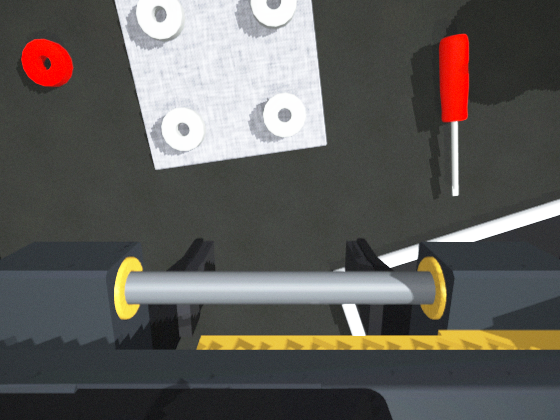

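Wrist view: two near rings at (182,129) and (284,115), two far ones at the top edge, driver on the right. The ring at (284,115) agrees with the top view within about 1 mm.

```bash
python3 -m inch '[{"ax":0,"ay":0,"az":0,"dx":34,"dy":2,"dz":0,"gripper":75},{"ax":0,"ay":0,"az":0,"dx":34,"dy":2,"dz":30,"gripper":75},{"ax":0,"ay":0,"az":0,"dx":0,"dy":0,"dz":40,"gripper":75},{"ax":0,"ay":0,"az":0,"dx":0,"dy":0,"dz":40,"gripper":75},{"ax":0,"ay":0,"az":0,"dx":0,"dy":0,"dz":40,"gripper":75},{"ax":0,"ay":0,"az":0,"dx":0,"dy":0,"dz":30,"gripper":75},{"ax":0,"ay":0,"az":0,"dx":0,"dy":0,"dz":0,"gripper":75},{"ax":0,"ay":0,"az":0,"dx":0,"dy":0,"dz":0,"gripper":75}]'
python3 - <<'E'
from h import *
o=robot.get_obs();print(o['position'],R.from_quat(o['tool_rot']).as_matrix().round(3))
T=R.from_quat(o['tool_rot']).as_matrix()
print(T.T@(np.array([.579,-.1565,.0065])-o['position'])*1000)
c=snap('top','t3');cv2.imwrite('pics/t3.png',cv2.resize(c['img'][140:260,280:420],(700,600),interpolation=cv2.INTER_CUBIC)[...,::-1])
E
```

```text
time: 3.15
position: [0.5745, -0.1491, 0.0428]
tool_rot: [0.141, 0.99, 0.0, -0.001]
ft_force: [0.4, -0.8, 1.0]
grip_width: 0.0652
[ 0.57453072 -0.14908718  0.04281518] [[-0.96   0.279 -0.001]
 [ 0.279  0.96   0.001]
 [ 0.001  0.    -1.   ]]
[-6.40550151 -5.88147993 36.30557524]
```

View pics/t3.png

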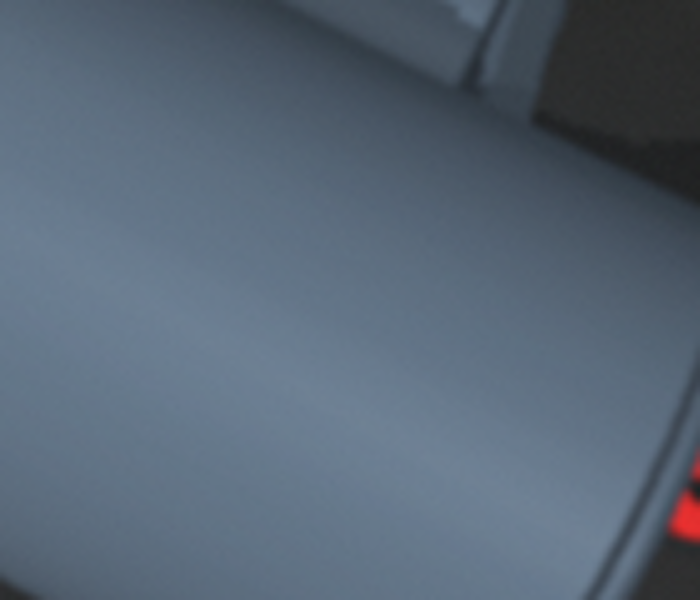

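The top view is blocked by the arm. I'll correct by state, go down and grip.

```bash
python3 -m inch '[{"ax":0,"ay":0,"az":0,"dx":-6.4,"dy":-5.9,"dz":0,"gripper":75},{"ax":0,"ay":0,"az":0,"dx":0,"dy":0,"dz":10,"gripper":75},{"ax":0,"ay":0,"az":0,"dx":0,"dy":0,"dz":10,"gripper":75},{"ax":0,"ay":0,"az":0,"dx":0,"dy":0,"dz":8,"gripper":75},{"ax":0,"ay":0,"az":0,"dx":0,"dy":0,"dz":6,"gripper":75},{"ax":0,"ay":0,"az":0,"dx":0,"dy":0,"dz":2,"gripper":75},{"ax":0,"ay":0,"az":0,"dx":0,"dy":0,"dz":0,"gripper":75},{"ax":0,"ay":0,"az":0,"dx":0,"dy":0,"dz":0,"gripper":40}]' 15
python3 -m inch '[{"ax":0,"ay":0,"az":0,"dx":0,"dy":0,"dz":0,"gripper":40},{"ax":0,"ay":0,"az":0,"dx":0,"dy":0,"dz":0,"gripper":40},{"ax":0,"ay":0,"az":0,"dx":0,"dy":0,"dz":0,"gripper":40},{"ax":0,"ay":0,"az":0,"dx":0,"dy":0,"dz":0,"gripper":40}]' 15
python3 - <<'E'
from h import *
o=robot.get_obs();print(o['position'],o['grip_width'],o['ft_force'])
T=R.from_quat(o['tool_rot']).as_matrix()
print(T.T@(np.array([.579,-.1565,.0065])-o['position'])*1000)
E
```

```text
time: 4.0
position: [0.5795, -0.1575, 0.0066]
tool_rot: [0.141, 0.99, -0.0, 0.0]
ft_force: [0.1, -0.0, -0.3]
grip_width: 0.0619
time: 4.4
position: [0.5796, -0.1575, 0.0069]
tool_rot: [0.141, 0.99, -0.0, 0.0]
ft_force: [-0.2, -0.6, 0.1]
grip_width: 0.0437
[ 0.57964028 -0.15748475  0.00685246] 0.04365799625240577 [-0.15787587 -0.59373727  0.07124422]
[0.89067123 0.76597318 0.35199159]
```

```bash
python3 -m inch '[{"ax":0,"ay":0,"az":0,"dx":0,"dy":0,"dz":-20,"gripper":40},{"ax":0,"ay":0,"az":0,"dx":0,"dy":0,"dz":-40,"gripper":40},{"ax":0,"ay":0,"az":0,"dx":0,"dy":0,"dz":-45,"gripper":40},{"ax":0,"ay":0,"az":0,"dx":0,"dy":0,"dz":-45,"gripper":40},{"ax":0,"ay":0,"az":0,"dx":0,"dy":0,"dz":-45,"gripper":40},{"ax":0,"ay":0,"az":0,"dx":0,"dy":0,"dz":-25,"gripper":40},{"ax":0,"ay":0,"az":0,"dx":0,"dy":0,"dz":0,"gripper":40},{"ax":0,"ay":0,"az":0,"dx":0,"dy":0,"dz":0,"gripper":40}]' 15
python3 - <<'E'
from h import *
o=robot.get_obs();print(o['position'],o['grip_width'],o['ft_force'])
c=snap('top');s=snap('scene')
print(onz(c,158.5,171.8,.163),onz(s,396.8,175,.163),pose(c)[1])
w=snap('wrist','w4')
E
```

```text
time: 5.2
position: [0.5789, -0.1572, 0.2262]
tool_rot: [0.141, 0.99, 0.0, -0.0]
ft_force: [0.2, -0.3, -1.7]
grip_width: 0.0433
[ 0.57885425 -0.15720279  0.22617991] 0.04331919736693112 [ 0.17532588 -0.34646952 -1.66312564]
[0.56179741 0.20002206 0.163     ] [0.56513006 0.20165297 0.163     ] [ 0.34387088 -0.02822916  1.05167317]
```

View pics/w4.png

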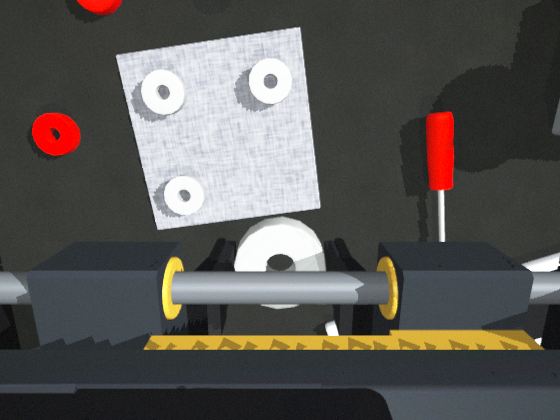

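Wrist: the ring is held level between the pads with its hole at about (281,262). Three rings are left on the pad.

```bash
python3 -m inch '[{"ax":0,"ay":0,"az":0,"dx":6,"dy":42,"dz":0,"gripper":40},{"ax":0,"ay":0,"az":0,"dx":6,"dy":42,"dz":0,"gripper":40},{"ax":0,"ay":0,"az":0,"dx":6,"dy":42,"dz":0,"gripper":40},{"ax":0,"ay":0,"az":0,"dx":6,"dy":42,"dz":0,"gripper":40},{"ax":0,"ay":0,"az":0,"dx":6,"dy":42,"dz":0,"gripper":40},{"ax":0,"ay":0,"az":0,"dx":6,"dy":42,"dz":0,"gripper":40},{"ax":0,"ay":0,"az":0,"dx":6,"dy":42,"dz":0,"gripper":40},{"ax":0,"ay":0,"az":0,"dx":6,"dy":42,"dz":0,"gripper":40}]' 15
python3 -m inch '[{"ax":0,"ay":0,"az":0,"dx":0,"dy":0,"dz":0,"gripper":40},{"ax":0,"ay":0,"az":0,"dx":0,"dy":0,"dz":0,"gripper":40},{"ax":0,"ay":0,"az":0,"dx":0,"dy":0,"dz":0,"gripper":40}]' 15
python3 - <<'E'
from h import *
o=robot.get_obs();print(o['position'],o['grip_width'],o['ft_force'])
w=snap('wrist','w5');s=snap('scene','s5')
print(proj(w,[.562,.2,.163]),proj(w,[.562,.2,.108]))
E
```

```text
time: 6.15
position: [0.6265, 0.1801, 0.2241]
tool_rot: [0.141, 0.99, -0.001, -0.002]
ft_force: [0.6, -0.3, -1.6]
grip_width: 0.0436
time: 6.45
position: [0.6267, 0.1775, 0.225]
tool_rot: [0.142, 0.99, -0.001, -0.001]
ft_force: [-0.1, -0.4, -2.4]
grip_width: 0.0434
[0.62670511 0.17751412 0.2250446 ] 0.04336133733414839 [-0.10092529 -0.41983102 -2.36039207]
[284.16574358 116.92452054] [283.3687253  116.07775312]
```

View pics/w5.png

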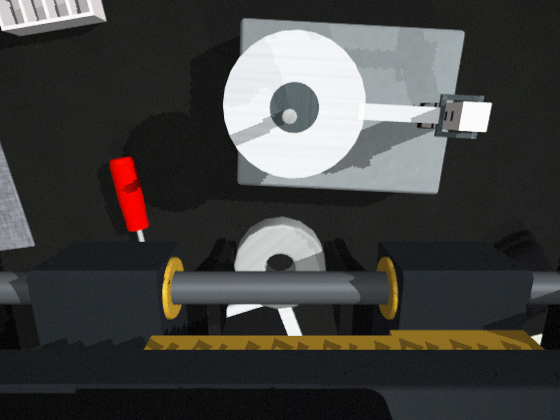

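View pics/s5.png

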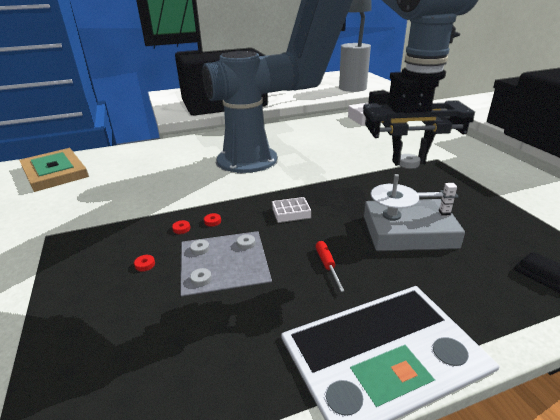

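```bash
python3 - <<'E'
from h import *
w=snap('wrist');im=w['img'];o=robot.get_obs();T=R.from_quat(o['tool_rot']).as_matrix();t=o['position']
P=pts(w);z=P[...,2]
m=((z>.15)&(z<.175)).astype(np.uint8);m[200:]=0
n,l,st,ce=cv2.connectedComponentsWithStats(m)
for i in range(1,n):
    if st[i,4]>20: print(st[i],ce[i].round(2),onz(w,*ce[i],np.median(z[l==i])).round(4),np.median(z[l==i]))
mt=(abs(z-.108)<.006).astype(np.uint8);print('tray z',np.median(z[80:140,240:270]))
print('tcp px',proj(w,t),'ring exp', proj(w,t+T@[0,0,-.0115]))
mr=((z>t[2]-.01)&(z<t[2]+.02)).astype(np.uint8);mr[:, :228]=0;mr[:,332:]=0;mr[:205]=0;mr[275:]=0
Q=P[mr>0];print('ring z top',np.percentile(Q[:,2],[5,50,95]),mr.sum())
# hole: dark pixels
g=cv2.cvtColor(im,cv2.COLOR_RGB2GRAY)
a=cv2.resize(im[205:320,215:345],(780,690//1)[:2],interpolation=cv2.INTER_CUBIC)[:600];cv2.imwrite('pics/w5r.png',a[...,::-1])
a=cv2.resize(im[60:160,230:360],(780,600),interpolation=cv2.INTER_CUBIC);cv2.imwrite('pics/w5s.png',a[...,::-1])
ef=[]
for th in range(0,1):pass
top=Q[Q[:,2]>np.percentile(Q[:,2],50)-.003]
L=(top-t)@T  # tool coords
print('x max edge',L[:,0].max(),'y range',L[:,1].min(),L[:,1].max())
E
```

```text
[282 108  16  16 196] [289.08 115.52] [0.5627 0.2028 0.1619] 0.16185035720829927
tray z 0.107125189923793
tcp px [278.17409402 261.0804317 ] ring exp [278.07633535 271.26963653]
ring z top [0.2263731  0.23554116 0.23700946] 3994
x max edge 0.02270470649312106 y range -0.023604072857868245 0.024808263970513313
```

View pics/w5r.png

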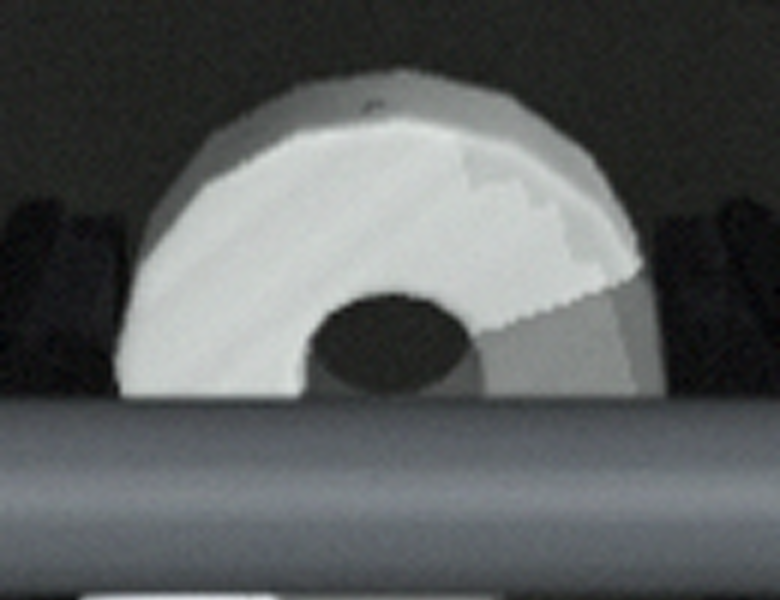

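View pics/w5s.png

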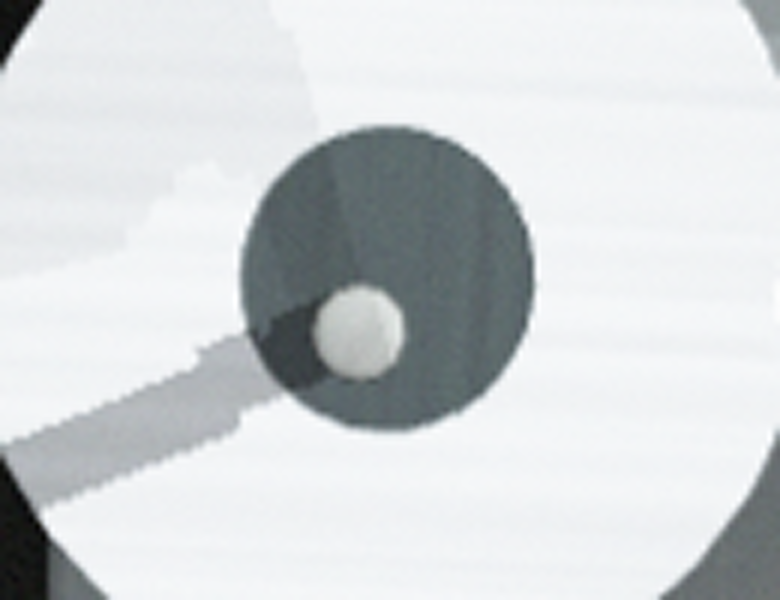

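```bash
python3 - <<'E'
from h import *
w=snap('wrist');o=robot.get_obs();T=R.from_quat(o['tool_rot']).as_matrix();t=o['position'];print(t)
zt=.2363
a=(onz(w,280.7,253.8,zt)-t)@T*1000; b=(onz(w,281.5,225,zt)-t)@T*1000
l=(onz(w,215+305/6,205+360/6,zt)-t)@T*1000; r=(onz(w,215+483/6,205+360/6,zt)-t)@T*1000
print('hole top->cx',a[0]-7,a[1],'outer->cx',b[0]-22,b[1],'lr',l,r)
s=(onz(w,289.2,115.4,.1619)-t)@T*1000
print('spindle',s)
E
```

```text
[0.62746033 0.17707468 0.22634826]
hole top->cx 0.9452863145991115 1.1310239093698968 outer->cx -0.04510121126699573 1.4699218517229409 lr [ 2.31548588 -5.80423496 -9.94867496] [ 2.32846133  8.05365013 -9.95331699]
spindle [69.26402236  6.55162572 64.47948912]
```

```bash
python3 -m inch '[{"ax":0,"ay":0,"az":0,"dx":0,"dy":0,"dz":0,"gripper":40},{"ax":0,"ay":0,"az":0,"dx":0,"dy":0,"dz":0,"gripper":40}]' 15
cat > meas.py <<'E'
from h import *
def tip(w,lo=.13,hi=.2):
    P=pts(w);z=P[...,2];m=((z>lo)&(z<hi)).astype(np.uint8);m[205:]=0
    n,l,st,ce=cv2.connectedComponentsWithStats(m)
    i=[i for i in range(1,n) if 100<st[i,4]<400]
    i=min(i,key=lambda i:abs(st[i,2]-16)+abs(ce[i][0]-285)/10)
    zz=np.median(z[l==i]);return ce[i],zz
E
python3 - <<'E'
from meas import *
for k in range(3):
    o=robot.get_obs();w=snap('wrist');o=robot.get_obs() if k<0 else o
    T=R.from_quat(o['tool_rot']).as_matrix();t=o['position']
    e,zz=tip(w);print(t.round(4),e.round(2),zz.round(4),((onz(w,*e,zz)-t)@T*1000).round(2),onz(w,*e,zz).round(4))
E
```

```text
time: 6.85
position: [0.6276, 0.1779, 0.2267]
tool_rot: [0.142, 0.99, 0.0, 0.0]
ft_force: [0.1, -0.6, -1.3]
grip_width: 0.0429
[0.6276 0.1779 0.2267] [287.52 115.04] 0.1619 [69.38  5.68 64.78] [0.5626 0.2028 0.1619]
[0.6275 0.178  0.2267] [287.32 115.21] 0.162 [69.27  5.55 64.71] [0.5626 0.2028 0.162 ]
[0.6275 0.1782 0.2267] [287.05 115.37] 0.162 [69.18  5.38 64.73] [0.5626 0.2028 0.162 ]
```

```bash
python3 -m inch '[{"ax":0,"ay":0,"az":0,"dx":23,"dy":1.4,"dz":0,"gripper":40},{"ax":0,"ay":0,"az":0,"dx":23,"dy":1.4,"dz":0,"gripper":40},{"ax":0,"ay":0,"az":0,"dx":22.7,"dy":1.3,"dz":10,"gripper":40},{"ax":0,"ay":0,"az":0,"dx":0,"dy":0,"dz":20,"gripper":40},{"ax":0,"ay":0,"az":0,"dx":0,"dy":0,"dz":20,"gripper":40},{"ax":0,"ay":0,"az":0,"dx":0,"dy":0,"dz":5,"gripper":40},{"ax":0,"ay":0,"az":0,"dx":0,"dy":0,"dz":0,"gripper":40},{"ax":0,"ay":0,"az":0,"dx":0,"dy":0,"dz":0,"gripper":40}]' 15
python3 -m inch '[{"ax":0,"ay":0,"az":0,"dx":0,"dy":0,"dz":0,"gripper":40},{"ax":0,"ay":0,"az":0,"dx":0,"dy":0,"dz":0,"gripper":40}]' 15
python3 - <<'E'
from h import *
o=robot.get_obs();t=o['position'];T=R.from_quat(o['tool_rot']).as_matrix();print(t,((np.array([.5628,.2015,.17])-t)@T*1000).round(2))
w=snap('wrist');s=snap('scene')
a=cv2.resize(w['img'][205:305,215:345],(780,600),interpolation=cv2.INTER_CUBIC);cv2.imwrite('pics/w6.png',a[...,::-1])
a=cv2.resize(s['img'][120:250,340:490],(750,650),interpolation=cv2.INTER_CUBIC)[:600];cv2.imwrite('pics/s6.png',a[...,::-1])
E
```

```text
time: 7.8
position: [0.5635, 0.2018, 0.1723]
tool_rot: [0.141, 0.99, 0.0, 0.001]
ft_force: [-0.7, 0.9, -1.4]
grip_width: 0.0435
time: 8.0
position: [0.5633, 0.2017, 0.1725]
tool_rot: [0.141, 0.99, 0.0, 0.001]
ft_force: [0.6, 0.1, -2.4]
grip_width: 0.044
[0.56334056 0.20174212 0.17248387] [ 0.46 -0.39  2.48]
```

View pics/w6.png

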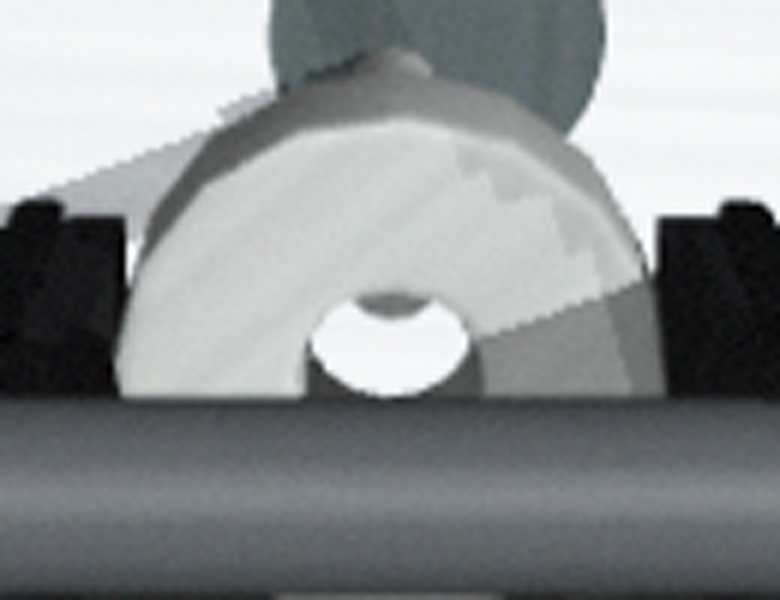

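View pics/s6.png

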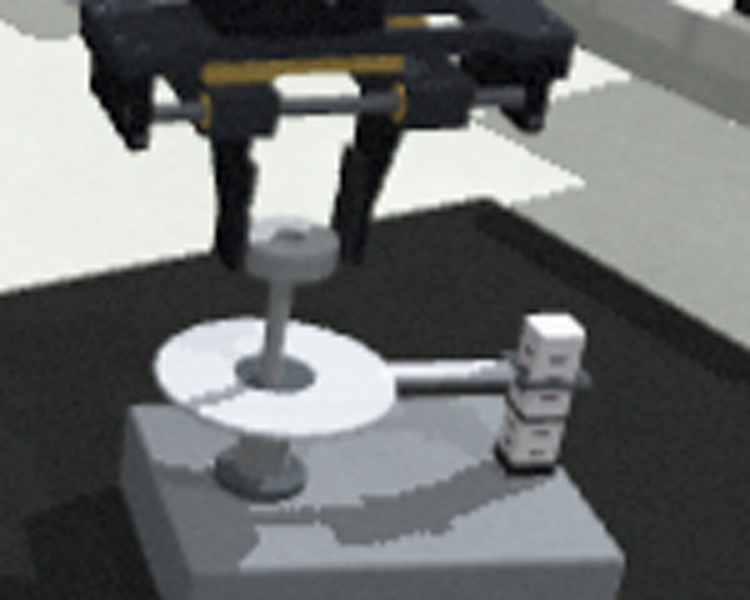

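Both views show the spindle under the hole: in scene its axis extrapolates to the hole at crop (290,237), and in wrist the column is centred under the hole. I'll lower gently.

```bash
python3 -m inch '[{"ax":0,"ay":0,"az":0,"dx":0.4,"dy":-0.3,"dz":2,"gripper":40},{"ax":0,"ay":0,"az":0,"dx":0,"dy":0,"dz":3,"gripper":40},{"ax":0,"ay":0,"az":0,"dx":0,"dy":0,"dz":3,"gripper":40},{"ax":0,"ay":0,"az":0,"dx":0,"dy":0,"dz":3,"gripper":40},{"ax":0,"ay":0,"az":0,"dx":0,"dy":0,"dz":3,"gripper":40},{"ax":0,"ay":0,"az":0,"dx":0,"dy":0,"dz":3,"gripper":40},{"ax":0,"ay":0,"az":0,"dx":0,"dy":0,"dz":0,"gripper":40}]' 15
python3 - <<'E'
from h import *
o=robot.get_obs();print(o['position'],o['ft_force'])
w=snap('wrist');s=snap('scene')
a=cv2.resize(w['img'][205:305,215:345],(780,600),interpolation=cv2.INTER_CUBIC);cv2.imwrite('pics/w7.png',a[...,::-1])
a=cv2.resize(s['img'][120:250,340:490],(750,650),interpolation=cv2.INTER_CUBIC)[:600];cv2.imwrite('pics/s7.png',a[...,::-1])
E
```

```text
time: 8.8
position: [0.5618, 0.2015, 0.1539]
tool_rot: [0.141, 0.99, -0.0, -0.001]
ft_force: [-0.5, 0.8, -1.0]
grip_width: 0.0432
[0.56178481 0.20145245 0.15391695] [-0.47928841  0.77287162 -0.99597809]
```

View pics/w7.png

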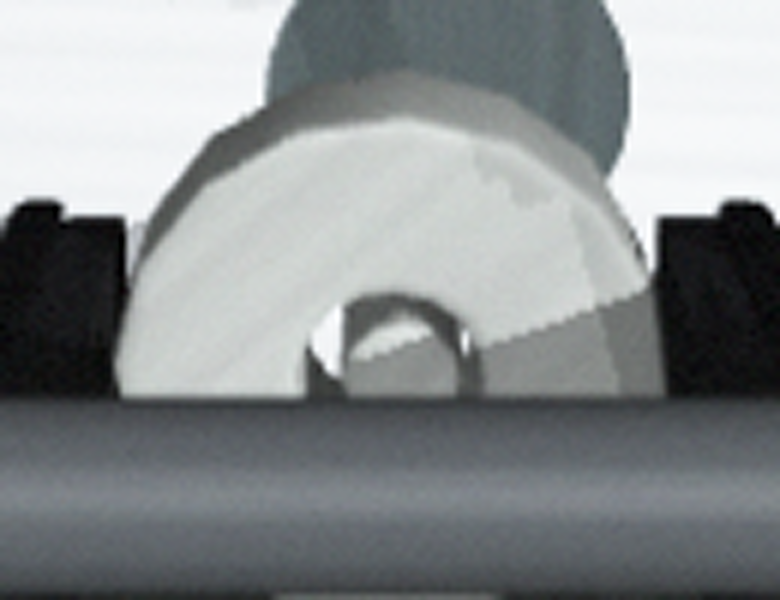

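View pics/s7.png

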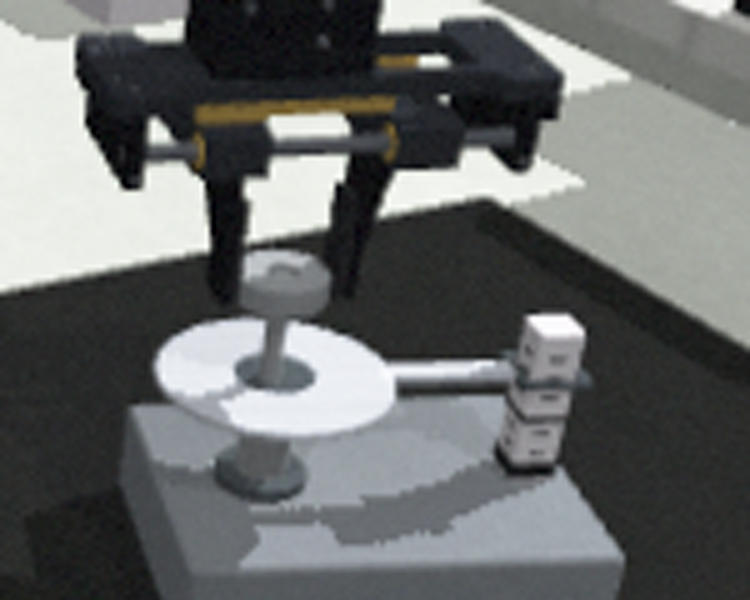

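The tip is inside the hole, wrist crop (405,360), with the pointer unmoved. I'll nudge +0.5 mm in y and go down until the tray carries the ring.

```bash
python3 -m inch '[{"ax":0,"ay":0,"az":0,"dx":-0.2,"dy":0.6,"dz":4,"gripper":40},{"ax":0,"ay":0,"az":0,"dx":0,"dy":0,"dz":6,"gripper":40},{"ax":0,"ay":0,"az":0,"dx":0,"dy":0,"dz":6,"gripper":40},{"ax":0,"ay":0,"az":0,"dx":0,"dy":0,"dz":6,"gripper":40},{"ax":0,"ay":0,"az":0,"dx":0,"dy":0,"dz":6,"gripper":40},{"ax":0,"ay":0,"az":0,"dx":0,"dy":0,"dz":6,"gripper":40},{"ax":0,"ay":0,"az":0,"dx":0,"dy":0,"dz":4,"gripper":40},{"ax":0,"ay":0,"az":0,"dx":0,"dy":0,"dz":0,"gripper":40}]' 15
python3 -m inch '[{"ax":0,"ay":0,"az":0,"dx":0,"dy":0,"dz":4,"gripper":40},{"ax":0,"ay":0,"az":0,"dx":0,"dy":0,"dz":4,"gripper":40},{"ax":0,"ay":0,"az":0,"dx":0,"dy":0,"dz":4,"gripper":40},{"ax":0,"ay":0,"az":0,"dx":0,"dy":0,"dz":2,"gripper":40},{"ax":0,"ay":0,"az":0,"dx":0,"dy":0,"dz":0,"gripper":40},{"ax":0,"ay":0,"az":0,"dx":0,"dy":0,"dz":0,"gripper":40}]' 15
python3 - <<'E'
from h import *
o=robot.get_obs();print(o['position'],o['ft_force'])
s=snap('scene')
a=cv2.resize(s['img'][120:250,340:490],(750,650),interpolation=cv2.INTER_CUBIC)[:600];cv2.imwrite('pics/s8.png',a[...,::-1])
E
```

```text
time: 9.7
position: [0.562, 0.202, 0.1157]
tool_rot: [0.141, 0.99, -0.0, -0.001]
ft_force: [0.4, 0.2, -1.4]
grip_width: 0.0435
time: 10.3
position: [0.5628, 0.2021, 0.1027]
tool_rot: [0.141, 0.99, 0.0, 0.0]
ft_force: [1.1, -0.2, -0.2]
grip_width: 0.0437
[0.56275239 0.20207263 0.10267916] [ 1.07941797 -0.16015701 -0.20246559]
```

View pics/s8.png

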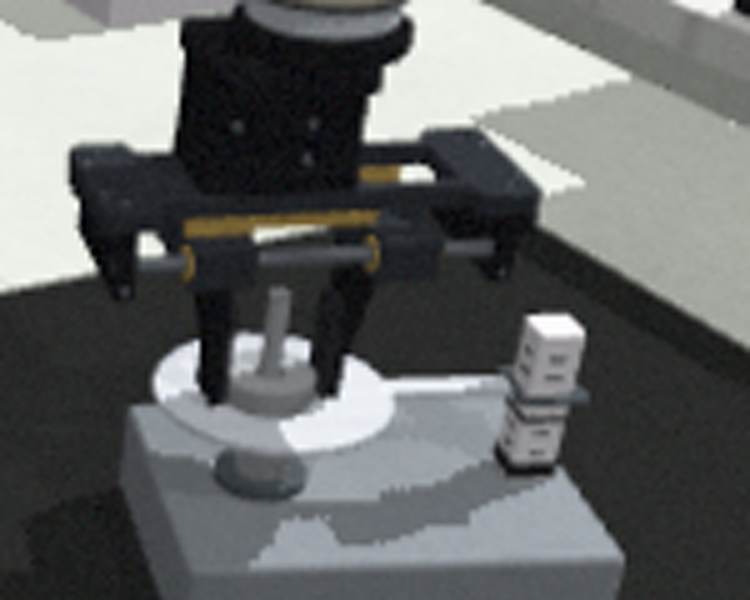

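Ring 1 is on the tray and the tray has sunk. Release and lift.

```bash
python3 -m inch '[{"ax":0,"ay":0,"az":0,"dx":0,"dy":0,"dz":0,"gripper":65},{"ax":0,"ay":0,"az":0,"dx":0,"dy":0,"dz":0,"gripper":65},{"ax":0,"ay":0,"az":0,"dx":0,"dy":0,"dz":0,"gripper":65},{"ax":0,"ay":0,"az":0,"dx":0,"dy":0,"dz":-10,"gripper":65},{"ax":0,"ay":0,"az":0,"dx":0,"dy":0,"dz":-30,"gripper":65},{"ax":0,"ay":0,"az":0,"dx":0,"dy":0,"dz":-40,"gripper":65},{"ax":0,"ay":0,"az":0,"dx":0,"dy":0,"dz":-40,"gripper":65},{"ax":0,"ay":0,"az":0,"dx":0,"dy":0,"dz":0,"gripper":65}]' 15
python3 - <<'E'
from h import *
o=robot.get_obs();print(o['position'],o['ft_force'])
s=snap('scene')
a=cv2.resize(s['img'][120:250,340:490],(750,650),interpolation=cv2.INTER_CUBIC)[:600];cv2.imwrite('pics/s9.png',a[...,::-1])
E
```

```text
time: 11.15
position: [0.5666, 0.2029, 0.2296]
tool_rot: [0.141, 0.99, 0.002, 0.007]
ft_force: [0.9, 0.1, 0.6]
grip_width: 0.0566
[0.56660458 0.20287921 0.22960561] [0.87724398 0.11695016 0.57964588]
```

View pics/s9.png

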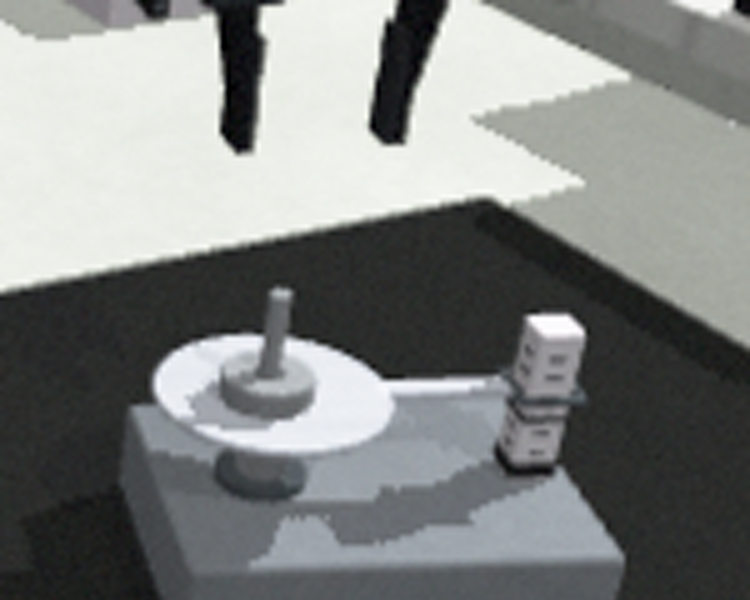

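Ring 1 sits on the tray, and the pointer is still above the line. On to the next ring at (0.478,-0.137).

```bash
python3 -m inch '[{"ax":0,"ay":0,"az":0,"dx":-1.6,"dy":-43.6,"dz":0,"gripper":75},{"ax":0,"ay":0,"az":0,"dx":-1.6,"dy":-43.6,"dz":0,"gripper":75},{"ax":0,"ay":0,"az":0,"dx":-1.6,"dy":-43.6,"dz":0,"gripper":75},{"ax":0,"ay":0,"az":0,"dx":-1.6,"dy":-43.6,"dz":0,"gripper":75},{"ax":0,"ay":0,"az":0,"dx":-1.6,"dy":-43.6,"dz":0,"gripper":75},{"ax":0,"ay":0,"az":0,"dx":-1.6,"dy":-43.6,"dz":0,"gripper":75},{"ax":0,"ay":0,"az":0,"dx":-1.6,"dy":-43.6,"dz":0,"gripper":75},{"ax":0,"ay":0,"az":0,"dx":-1.6,"dy":-43.6,"dz":0,"gripper":75}]' 15
python3 -m inch '[{"ax":0,"ay":0,"az":0,"dx":0,"dy":0,"dz":30,"gripper":75},{"ax":0,"ay":0,"az":0,"dx":0,"dy":0,"dz":40,"gripper":75},{"ax":0,"ay":0,"az":0,"dx":0,"dy":0,"dz":40,"gripper":75},{"ax":0,"ay":0,"az":0,"dx":0,"dy":0,"dz":40,"gripper":75},{"ax":0,"ay":0,"az":0,"dx":0,"dy":0,"dz":20,"gripper":75},{"ax":0,"ay":0,"az":0,"dx":0,"dy":0,"dz":0,"gripper":75},{"ax":0,"ay":0,"az":0,"dx":0,"dy":0,"dz":0,"gripper":75},{"ax":0,"ay":0,"az":0,"dx":0,"dy":0,"dz":0,"gripper":75}]' 15
python3 - <<'E'
from h import *
o=robot.get_obs();T=R.from_quat(o['tool_rot']).as_matrix();print(o['position'])
print(T.T@(np.array([.4778,-.1368,.0068])-o['position'])*1000)
w=snap('wrist','w10')
s=snap('scene')
a=cv2.resize(s['img'][170:250,340:490],(750,400),interpolation=cv2.INTER_CUBIC);cv2.imwrite('pics/s10.png',a[...,::-1])
E
```

```text
time: 12.0
position: [0.4755, -0.1375, 0.2216]
tool_rot: [0.141, 0.99, 0.0, -0.001]
ft_force: [0.6, -0.7, 0.1]
grip_width: 0.065
time: 12.8
position: [0.4778, -0.1366, 0.0535]
tool_rot: [0.141, 0.99, -0.0, 0.001]
ft_force: [0.5, -0.7, 0.9]
grip_width: 0.0653
[ 0.47777019 -0.13664297  0.05351518]
[ 8.78086092e-03 -1.23717516e-01  4.67152919e+01]
```

View pics/w10.png

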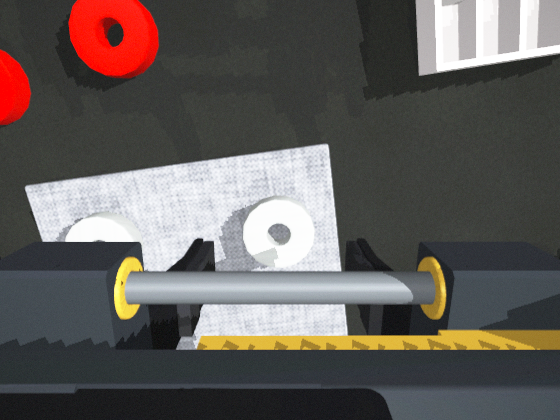

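The grey ring is at (278,232) in the wrist view, centred between the fingers. Descend and grip.

```bash
python3 -m inch '[{"ax":0,"ay":0,"az":0,"dx":0,"dy":0,"dz":12,"gripper":75},{"ax":0,"ay":0,"az":0,"dx":0,"dy":0,"dz":14,"gripper":75},{"ax":0,"ay":0,"az":0,"dx":0,"dy":0,"dz":12,"gripper":75},{"ax":0,"ay":0,"az":0,"dx":0,"dy":0,"dz":6,"gripper":75},{"ax":0,"ay":0,"az":0,"dx":0,"dy":0,"dz":2.5,"gripper":75},{"ax":0,"ay":0,"az":0,"dx":0,"dy":0,"dz":0,"gripper":75},{"ax":0,"ay":0,"az":0,"dx":0,"dy":0,"dz":0,"gripper":40},{"ax":0,"ay":0,"az":0,"dx":0,"dy":0,"dz":0,"gripper":40}]' 15
python3 -m inch '[{"ax":0,"ay":0,"az":0,"dx":0,"dy":0,"dz":0,"gripper":40},{"ax":0,"ay":0,"az":0,"dx":0,"dy":0,"dz":0,"gripper":40},{"ax":0,"ay":0,"az":0,"dx":0,"dy":0,"dz":0,"gripper":40}]' 15
python3 -m inch '[{"ax":0,"ay":0,"az":0,"dx":0,"dy":0,"dz":-20,"gripper":40},{"ax":0,"ay":0,"az":0,"dx":0,"dy":0,"dz":-40,"gripper":40},{"ax":0,"ay":0,"az":0,"dx":0,"dy":0,"dz":-45,"gripper":40},{"ax":0,"ay":0,"az":0,"dx":0,"dy":0,"dz":-45,"gripper":40},{"ax":0,"ay":0,"az":0,"dx":0,"dy":0,"dz":-45,"gripper":40},{"ax":0,"ay":0,"az":0,"dx":0,"dy":0,"dz":-20,"gripper":40},{"ax":0,"ay":0,"az":0,"dx":0,"dy":0,"dz":0,"gripper":40},{"ax":0,"ay":0,"az":0,"dx":0,"dy":0,"dz":0,"gripper":40}]' 15
python3 - <<'E'
from h import *
o=robot.get_obs();T=R.from_quat(o['tool_rot']).as_matrix();print(o['position'])
print(T.T@(np.array([.628,.178,.225])-o['position'])*1000)
s=snap('scene')
a=cv2.resize(s['img'][175:240,420:485],(600,600),interpolation=cv2.INTER_CUBIC);cv2.imwrite('pics/s10.png',a[...,::-1])
E
```

```text
time: 13.7
position: [0.4774, -0.1365, 0.0064]
tool_rot: [0.141, 0.99, -0.0, 0.0]
ft_force: [-0.2, 0.1, 0.9]
grip_width: 0.0561
time: 14.0
position: [0.4774, -0.1365, 0.0064]
tool_rot: [0.141, 0.99, -0.0, 0.0]
ft_force: [0.1, -0.1, 1.8]
grip_width: 0.0435
time: 14.8
position: [0.4764, -0.1359, 0.2204]
tool_rot: [0.141, 0.99, 0.0, -0.001]
ft_force: [-0.6, 0.9, -2.0]
grip_width: 0.0438
[ 0.4763883  -0.13593947  0.2204073 ]
[-57.63274616 343.83548477  -4.56244135]
```

View pics/s10.png

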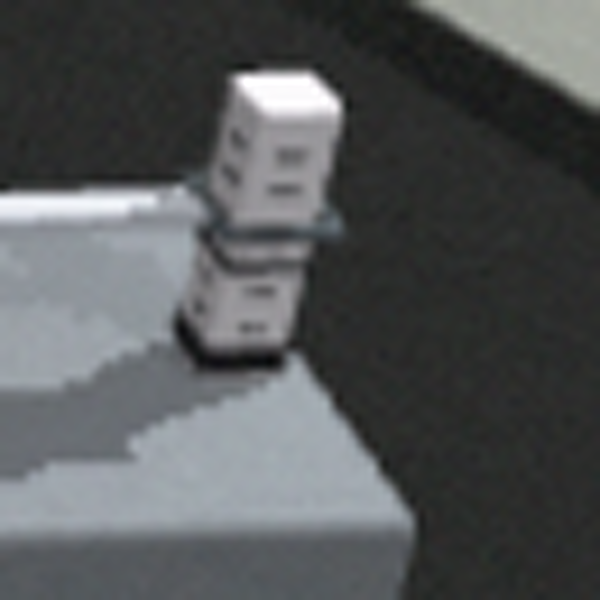

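Pointer at (285,232) in the crop, line at (265,265). Spacing is about one tick (10 mm), so the second ring should bring it to the line.

```bash
python3 -m inch '[{"ax":0,"ay":0,"az":0,"dx":-7.2,"dy":43,"dz":0,"gripper":40},{"ax":0,"ay":0,"az":0,"dx":-7.2,"dy":43,"dz":0,"gripper":40},{"ax":0,"ay":0,"az":0,"dx":-7.2,"dy":43,"dz":0,"gripper":40},{"ax":0,"ay":0,"az":0,"dx":-7.2,"dy":43,"dz":0,"gripper":40},{"ax":0,"ay":0,"az":0,"dx":-7.2,"dy":43,"dz":0,"gripper":40},{"ax":0,"ay":0,"az":0,"dx":-7.2,"dy":43,"dz":0,"gripper":40},{"ax":0,"ay":0,"az":0,"dx":-7.2,"dy":43,"dz":-2,"gripper":40},{"ax":0,"ay":0,"az":0,"dx":-7.2,"dy":43,"dz":-2,"gripper":40}]' 15
python3 -m inch '[{"ax":0,"ay":0,"az":0,"dx":0,"dy":0,"dz":0,"gripper":40},{"ax":0,"ay":0,"az":0,"dx":0,"dy":0,"dz":0,"gripper":40},{"ax":0,"ay":0,"az":0,"dx":0,"dy":0,"dz":0,"gripper":40},{"ax":0,"ay":0,"az":0,"dx":0,"dy":0,"dz":0,"gripper":40},{"ax":0,"ay":0,"az":0,"dx":0,"dy":0,"dz":0,"gripper":40}]' 15
python3 - <<'E'
from meas import *
for k in range(2):
    o=robot.get_obs();w=snap('wrist')
    T=R.from_quat(o['tool_rot']).as_matrix();t=o['position']
    e,zz=tip(w);print(t.round(4),e.round(2),zz.round(4),((onz(w,*e,zz)-t)@T*1000).round(2),onz(w,*e,zz).round(4))
P=pts(w);print('ring1 top z',np.median(P[...,2][110:125,262:275]),'tray',np.median(P[...,2][70:80,270:300]))
im=w['img']
a=cv2.resize(im[205:305,215:345],(780,600),interpolation=cv2.INTER_CUBIC);cv2.imwrite('pics/w11r.png',a[...,::-1])
cv2.imwrite('pics/w11.png',im[...,::-1])
E
```

```text
time: 15.65
position: [0.6277, 0.1792, 0.2214]
tool_rot: [0.141, 0.99, -0.001, -0.003]
ft_force: [2.2, -0.4, -1.5]
grip_width: 0.0434
time: 16.15
position: [0.6283, 0.1764, 0.2248]
tool_rot: [0.142, 0.99, -0.0, -0.0]
ft_force: [0.3, -0.3, -1.5]
grip_width: 0.0432
[0.6283 0.1764 0.2248] [289.1  113.19] 0.1528 [70.44  6.84 72.03] [0.5626 0.2028 0.1528]
[0.6286 0.1766 0.2251] [288.85 113.  ] 0.1528 [70.61  6.68 72.29] [0.5627 0.2028 0.1528]
ring1 top z 0.11198683446480345 tray 0.09798462506403002
```

View pics/w11r.png

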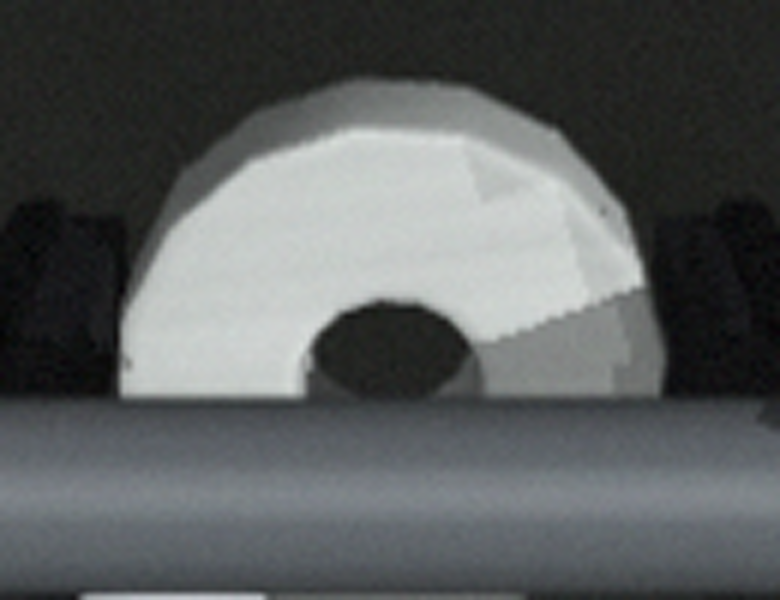

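View pics/w11.png

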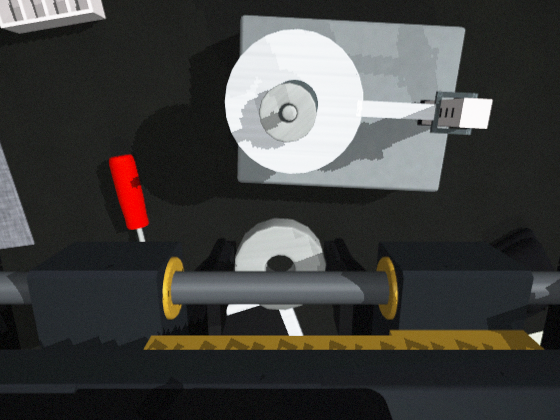

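Wrist: ring 1 lies on the tray round the spindle at (289,113), and the spindle has not moved. The held ring's hole is at (280,262). Move over.

```bash
python3 -m inch '[{"ax":0,"ay":0,"az":0,"dx":24,"dy":1.5,"dz":0,"gripper":40},{"ax":0,"ay":0,"az":0,"dx":24,"dy":1.5,"dz":0,"gripper":40},{"ax":0,"ay":0,"az":0,"dx":22.6,"dy":2,"dz":10,"gripper":40},{"ax":0,"ay":0,"az":0,"dx":0,"dy":0,"dz":20,"gripper":40},{"ax":0,"ay":0,"az":0,"dx":0,"dy":0,"dz":20,"gripper":40},{"ax":0,"ay":0,"az":0,"dx":0,"dy":0,"dz":10,"gripper":40},{"ax":0,"ay":0,"az":0,"dx":0,"dy":0,"dz":0,"gripper":40},{"ax":0,"ay":0,"az":0,"dx":0,"dy":0,"dz":0,"gripper":40}]' 15
python3 -m inch '[{"ax":0,"ay":0,"az":0,"dx":0,"dy":0,"dz":0,"gripper":40},{"ax":0,"ay":0,"az":0,"dx":0,"dy":0,"dz":0,"gripper":40},{"ax":0,"ay":0,"az":0,"dx":0,"dy":0,"dz":0,"gripper":40}]' 15
python3 - <<'E'
from h import *
o=robot.get_obs();t=o['position'];T=R.from_quat(o['tool_rot']).as_matrix();print(t,((np.array([.5623,.2016,.17])-t)@T*1000).round(2))
w=snap('wrist');s=snap('scene')
a=cv2.resize(w['img'][205:305,215:345],(780,600),interpolation=cv2.INTER_CUBIC);cv2.imwrite('pics/w12.png',a[...,::-1])
a=cv2.resize(s['img'][120:250,340:490],(750,650),interpolation=cv2.INTER_CUBIC)[:600];cv2.imwrite('pics/s12.png',a[...,::-1])
E
```

```text
time: 17.05
position: [0.563, 0.2021, 0.1656]
tool_rot: [0.142, 0.99, 0.0, 0.0]
ft_force: [0.5, 0.4, -0.7]
grip_width: 0.0433
time: 17.35
position: [0.5629, 0.2023, 0.1657]
tool_rot: [0.141, 0.99, 0.0, 0.001]
ft_force: [0.3, 0.5, -2.0]
grip_width: 0.0435
[0.56286172 0.20233499 0.16574949] [ 0.33 -0.86 -4.25]
```

View pics/w12.png

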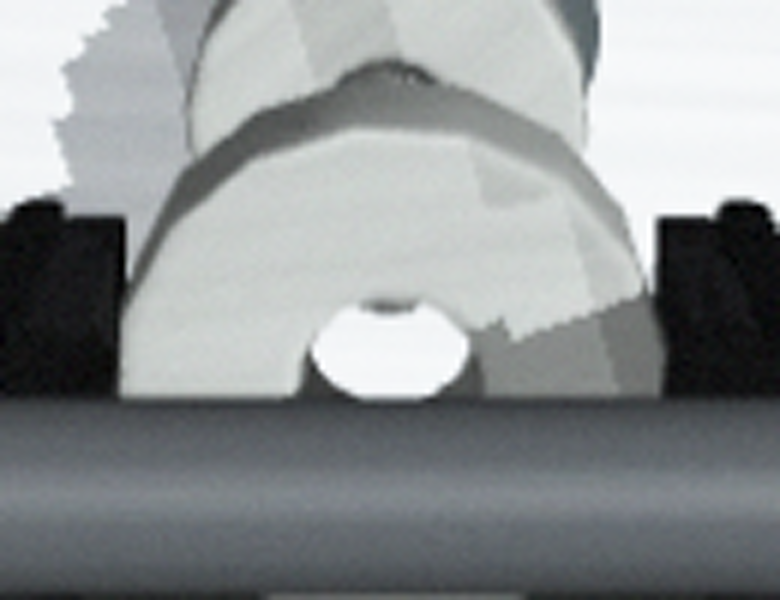

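View pics/s12.png

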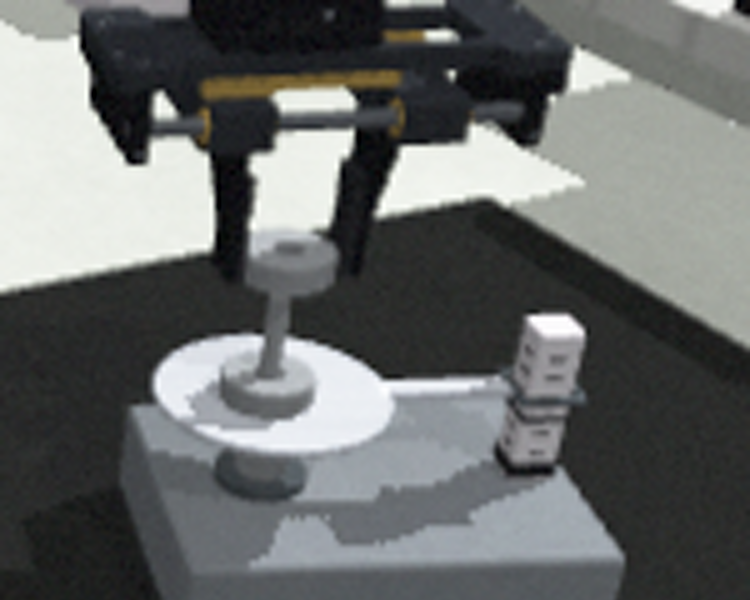

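Aligned the same way as the first ring. Lower 20 mm and check.

```bash
python3 -m inch '[{"ax":0,"ay":0,"az":0,"dx":0.3,"dy":-0.4,"dz":3,"gripper":40},{"ax":0,"ay":0,"az":0,"dx":0,"dy":0,"dz":4,"gripper":40},{"ax":0,"ay":0,"az":0,"dx":0,"dy":0,"dz":3,"gripper":40},{"ax":0,"ay":0,"az":0,"dx":0,"dy":0,"dz":3,"gripper":40},{"ax":0,"ay":0,"az":0,"dx":0,"dy":0,"dz":3,"gripper":40},{"ax":0,"ay":0,"az":0,"dx":0,"dy":0,"dz":3,"gripper":40},{"ax":0,"ay":0,"az":0,"dx":0,"dy":0,"dz":0,"gripper":40}]' 15
python3 - <<'E'
from h import *
o=robot.get_obs();print(o['position'],o['ft_force'])
w=snap('wrist');s=snap('scene')
a=cv2.resize(w['img'][205:305,215:345],(780,600),interpolation=cv2.INTER_CUBIC);cv2.imwrite('pics/w13.png',a[...,::-1])
a=cv2.resize(s['img'][120:250,340:490],(750,650),interpolation=cv2.INTER_CUBIC)[:600];cv2.imwrite('pics/s13.png',a[...,::-1])
E
```

```text
time: 18.15
position: [0.5617, 0.2019, 0.1455]
tool_rot: [0.141, 0.99, -0.0, -0.001]
ft_force: [-0.5, 0.1, -1.4]
grip_width: 0.0433
[0.56167098 0.20194556 0.14547816] [-0.48642407  0.06621993 -1.37919959]
```

View pics/w13.png

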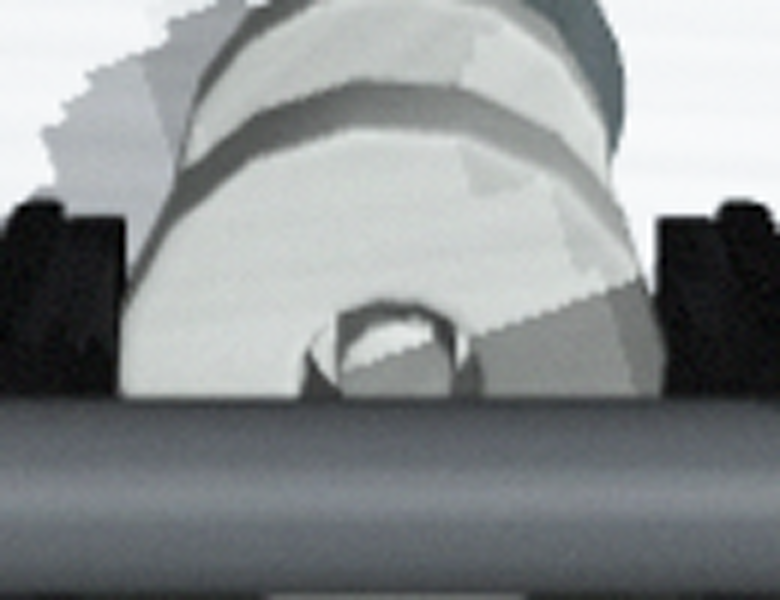

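View pics/s13.png

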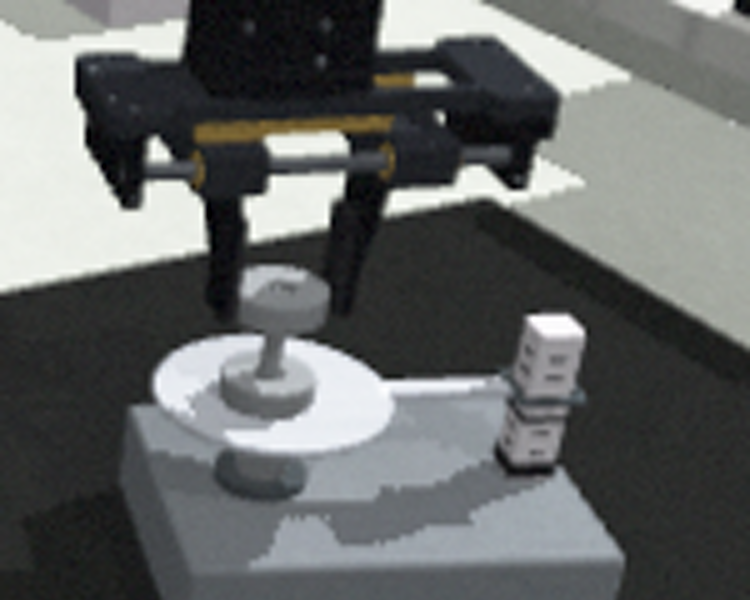

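The tip is in the hole, centred at (395,360) in the wrist crop, with the pointer unmoved. Go down.

```bash
python3 -m inch '[{"ax":0,"ay":0,"az":0,"dx":0,"dy":0.2,"dz":4,"gripper":40},{"ax":0,"ay":0,"az":0,"dx":0,"dy":0,"dz":6,"gripper":40},{"ax":0,"ay":0,"az":0,"dx":0,"dy":0,"dz":6,"gripper":40},{"ax":0,"ay":0,"az":0,"dx":0,"dy":0,"dz":6,"gripper":40},{"ax":0,"ay":0,"az":0,"dx":0,"dy":0,"dz":4,"gripper":40},{"ax":0,"ay":0,"az":0,"dx":0,"dy":0,"dz":3,"gripper":40},{"ax":0,"ay":0,"az":0,"dx":0,"dy":0,"dz":0,"gripper":40}]' 15
python3 -m inch '[{"ax":0,"ay":0,"az":0,"dx":0,"dy":0,"dz":3,"gripper":40},{"ax":0,"ay":0,"az":0,"dx":0,"dy":0,"dz":3,"gripper":40},{"ax":0,"ay":0,"az":0,"dx":0,"dy":0,"dz":3,"gripper":40},{"ax":0,"ay":0,"az":0,"dx":0,"dy":0,"dz":1.5,"gripper":40},{"ax":0,"ay":0,"az":0,"dx":0,"dy":0,"dz":0,"gripper":40},{"ax":0,"ay":0,"az":0,"dx":0,"dy":0,"dz":0,"gripper":40}]' 15
python3 - <<'E'
from h import *
o=robot.get_obs();print(o['position'],o['ft_force'])
s=snap('scene')
a=cv2.resize(s['img'][120:250,340:490],(750,650),interpolation=cv2.INTER_CUBIC)[:600];cv2.imwrite('pics/s14.png',a[...,::-1])
E
```

```text
time: 18.95
position: [0.5617, 0.2021, 0.1164]
tool_rot: [0.141, 0.99, -0.0, -0.001]
ft_force: [-0.6, 0.5, -1.5]
grip_width: 0.0432
time: 19.55
position: [0.5624, 0.2022, 0.1067]
tool_rot: [0.141, 0.99, 0.0, 0.0]
ft_force: [0.7, 0.9, -0.1]
grip_width: 0.0435
[0.56235726 0.20219595 0.10671692] [ 0.6671015   0.92417773 -0.09013986]
```

View pics/s14.png

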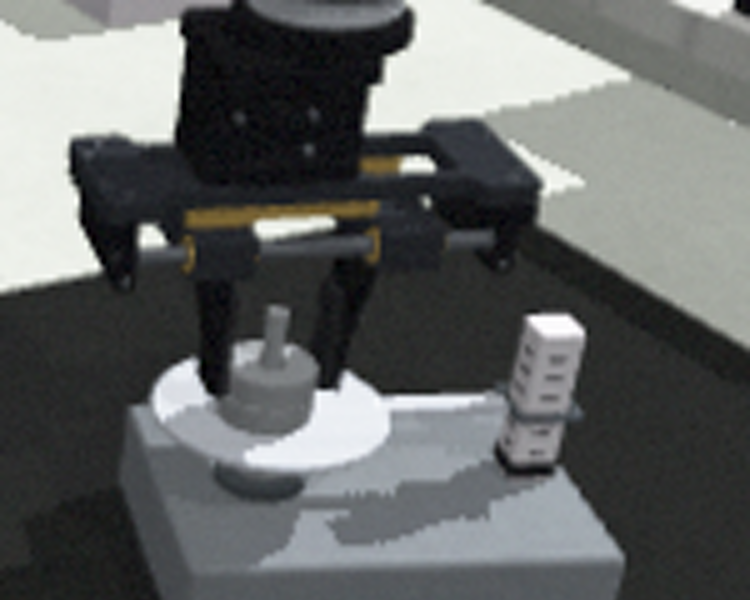

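Ring 2 rests on ring 1. Release, lift and measure the reading.

```bash
python3 -m inch '[{"ax":0,"ay":0,"az":0,"dx":0,"dy":0,"dz":0,"gripper":65},{"ax":0,"ay":0,"az":0,"dx":0,"dy":0,"dz":0,"gripper":65},{"ax":0,"ay":0,"az":0,"dx":0,"dy":0,"dz":0,"gripper":65},{"ax":0,"ay":0,"az":0,"dx":0,"dy":0,"dz":-10,"gripper":65},{"ax":0,"ay":0,"az":0,"dx":0,"dy":0,"dz":-30,"gripper":65},{"ax":0,"ay":0,"az":0,"dx":0,"dy":0,"dz":-40,"gripper":65},{"ax":0,"ay":0,"az":0,"dx":0,"dy":0,"dz":-40,"gripper":65},{"ax":0,"ay":0,"az":0,"dx":0,"dy":0,"dz":0,"gripper":65}]' 15
python3 -m inch '[{"ax":0,"ay":0,"az":0,"dx":-35,"dy":0,"dz":0,"gripper":65},{"ax":0,"ay":0,"az":0,"dx":-35,"dy":0,"dz":0,"gripper":65},{"ax":0,"ay":0,"az":0,"dx":0,"dy":0,"dz":0,"gripper":65},{"ax":0,"ay":0,"az":0,"dx":0,"dy":0,"dz":0,"gripper":65},{"ax":0,"ay":0,"az":0,"dx":0,"dy":0,"dz":0,"gripper":65},{"ax":0,"ay":0,"az":0,"dx":0,"dy":0,"dz":0,"gripper":65}]' 15
python3 - <<'E'
from meas import *
w=snap('wrist','w15');s=snap('scene')
e,zz=tip(w);print(e,zz,onz(w,*e,zz))
P=pts(w);z=P[...,2]
print('tray z',np.median(z[abs(z-.09)<.006]))
a=cv2.resize(s['img'][175:240,420:485],(600,600),interpolation=cv2.INTER_CUBIC);cv2.imwrite('pics/s15.png',a[...,::-1])
a=cv2.resize(w['img'][70:150,420:520],(750,600),interpolation=cv2.INTER_CUBIC);cv2.imwrite('pics/w15p.png',a[...,::-1])
E
```

```text
time: 20.4
position: [0.5661, 0.203, 0.2336]
tool_rot: [0.141, 0.99, 0.002, 0.007]
ft_force: [1.2, 0.7, 1.0]
grip_width: 0.0569
time: 21.0
position: [0.6279, 0.183, 0.2264]
tool_rot: [0.141, 0.99, -0.0, -0.001]
ft_force: [-1.2, -0.2, 1.2]
grip_width: 0.0563
[279.65060241 116.75301205] 0.14360177735330848 [0.56258929 0.20278361 0.14360178]
tray z 0.08887142943016285
```

View pics/s15.png

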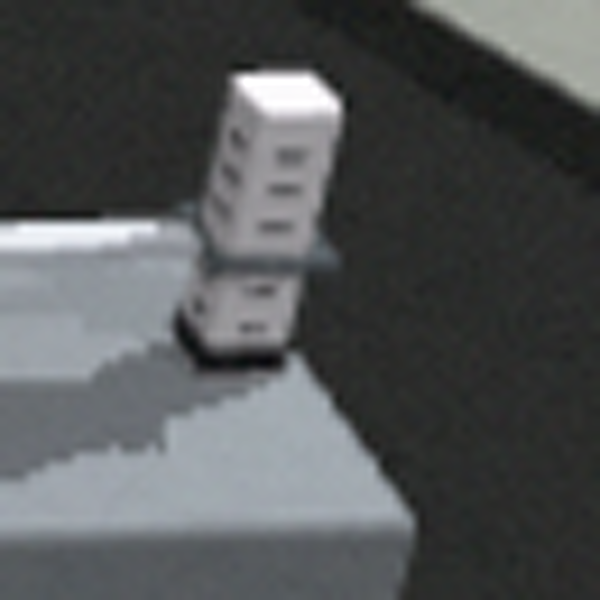

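View pics/w15p.png

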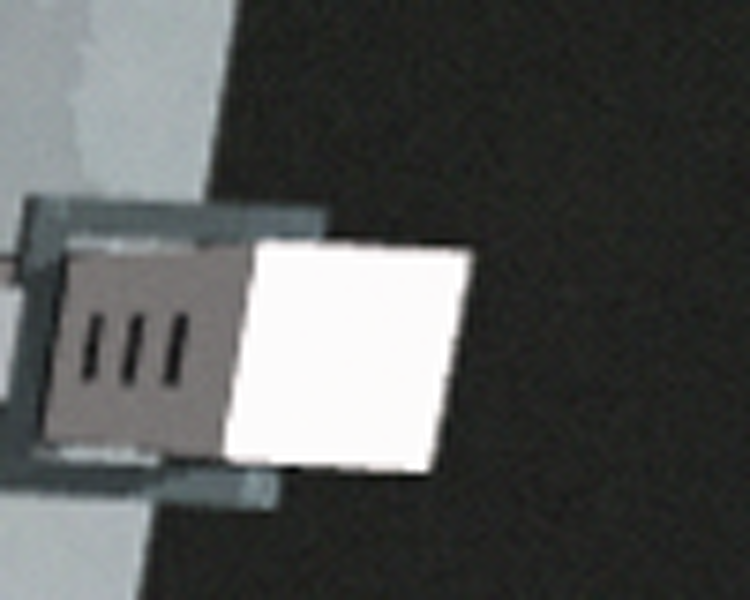

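View pics/w15.png

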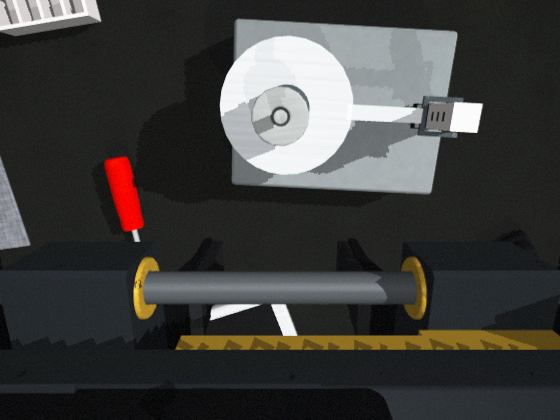

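Scene crop: the pointer collar at (270,262) now covers the target line on the post. It's close to the line's upper edge, so I'll calibrate the depth against the known housing top (50 mm) and post top (130 mm) for a precise reading.

```bash
cat > reading.py <<'E'
from h import *
def reading(w,verbose=True):
    P=pts(w);z=P[...,2];X=P[...,0];Y=P[...,1]
    yd=np.array([.325,.9457]);xd=np.array([.9457,-.325]);O=np.array([.558,.208])
    sx=(P[...,:2]-O)@xd;sy=(P[...,:2]-O)@yd
    er=lambda m:cv2.erode(m.astype(np.uint8),np.ones((3,3)))>0
    ho=er((abs(z-.05)<.006)&(abs(sx)<.07)&(sy>-.045)&(sy<.145))
    po=er((abs(z-.13)<.006)&(abs(sx)<.02)&(abs(sy-.128)<.02))
    tr=er((z>.06)&(z<.125)&(np.hypot(sx,sy)<.053)&(np.hypot(sx,sy)>.034))
    be=er((abs(z)<.006)&(abs(sx)<.12)&(sy>-.12)&(sy<.2))
    A=[];b=[]
    for m,t in((ho,.05),(po,.13),(be,0.)):
        wgt=1/np.sqrt(max(m.sum(),1))
        q=P[m];A.append(np.c_[np.ones(len(q)),q-[.56,.2,0]]*wgt);b.append((t-q[:,2])*wgt)
        if verbose: print(t,m.sum(),np.median(q[:,2]).round(5),q[:,2].std().round(5))
    c,*_=np.linalg.lstsq(np.vstack(A),np.hstack(b),rcond=None)
    q=P[tr];med=np.median(q[:,2]);q=q[abs(q[:,2]-med)<.004]
    zc=q[:,2]+np.c_[np.ones(len(q)),q-[.56,.2,0]]@c
    if verbose: print('corr',c.round(5),'tray',len(q),med.round(5),'->',np.median(zc).round(5),'std',zc.std().round(5))
    return .119-np.median(zc)
E
python3 - <<'E'
from reading import *
for n in ('wrist','wrist','top','scene'):
    print(n,reading(snap(n)))
E
```

```text
0.05 14692 0.04888 0.00076
0.13 751 0.12889 0.00079
0.0 26279 -0.00033 0.00081
corr [ 0.00053 -0.00103  0.00028  0.00566] tray 6937 0.08888 -> 0.08992 std 0.00075
wrist 0.02907982145722196
0.05 14577 0.04889 0.00075
0.13 733 0.12888 0.0008
0.0 26358 -0.00032 0.00081
corr [ 0.00053 -0.00096  0.00037  0.00543] tray 6856 0.0889 -> 0.08991 std 0.00073
wrist 0.029091740937809515
0.05 894 0.04979 0.00176
0.13 0 nan nan
0.0 4159 0.0006 0.00186
corr [-0.00036  0.00178  0.00101  0.00745] tray 754 0.08993 -> 0.09026 std 0.00165
top 0.028744999509898714
0.05 1372 0.04987 0.00094
0.13 29 0.12941 0.00105
0.0 2841 0.00067 0.00102
corr [-0.00052 -0.00068  0.00102  0.00842] tray 182 0.08972 -> 0.08997 std 0.00088
scene 0.029030933139965964
  return _methods._mean(a, axis=axis, dtype=dtype,
  ret = ret.dtype.type(ret / rcount)
  ret = _var(a, axis=axis, dtype=dtype, out=out, ddof=ddof,
  arrmean = um.true_divide(arrmean, div, out=arrmean,
  ret = ret.dtype.type(ret / rcount)
```

All three cameras agree on a reading of about 0.029. That's short of the line's top edge (0.0305), though the thick collar masks the line from above. I'll take a low, close look at the post before deciding.

```bash
python3 -m inch '[{"ax":0,"ay":0,"az":0,"dx":34,"dy":22,"dz":0,"gripper":65},{"ax":0,"ay":0,"az":0,"dx":34,"dy":22,"dz":0,"gripper":65},{"ax":0,"ay":0,"az":0,"dx":34,"dy":22,"dz":0,"gripper":65},{"ax":0,"ay":0,"az":0,"dx":34,"dy":22,"dz":0,"gripper":65},{"ax":0,"ay":0,"az":0,"dx":34,"dy":22,"dz":0,"gripper":65},{"ax":0,"ay":0,"az":0,"dx":34,"dy":22,"dz":10,"gripper":65},{"ax":0,"ay":0,"az":0,"dx":0,"dy":0,"dz":35,"gripper":65},{"ax":0,"ay":0,"az":0,"dx":0,"dy":0,"dz":35,"gripper":65}]'
python3 -m inch '[{"ax":0,"ay":-0.13,"az":0,"dx":0,"dy":0,"dz":0,"gripper":65},{"ax":0,"ay":-0.13,"az":0,"dx":0,"dy":0,"dz":0,"gripper":65},{"ax":0,"ay":-0.13,"az":0,"dx":0,"dy":0,"dz":0,"gripper":65},{"ax":0,"ay":-0.13,"az":0,"dx":0,"dy":0,"dz":0,"gripper":65},{"ax":0,"ay":0,"az":0,"dx":0,"dy":0,"dz":0,"gripper":65},{"ax":0,"ay":0,"az":0,"dx":0,"dy":0,"dz":0,"gripper":65},{"ax":0,"ay":0,"az":0,"dx":0,"dy":0,"dz":0,"gripper":65}]'
python3 - <<'E'
from h import *
w=snap('wrist','w16');print(pose(w)[1],proj(w,[.6,.329,.1]))
u,v=proj(w,[.6,.329,.1]).astype(int)
u=max(60,min(u,500));v=max(50,min(v,370))
a=cv2.resize(w['img'][v-50:v+50,u-60:u+60],(720,600),interpolation=cv2.INTER_CUBIC);cv2.imwrite('pics/w16p.png',a[...,::-1])
E
```

```text
time: 22.1
position: [0.47, 0.3684, 0.1471]
tool_rot: [0.14, 0.99, 0.001, 0.002]
ft_force: [-0.3, -0.5, -0.0]
grip_width: 0.0567
time: 22.8
position: [0.472, 0.365, 0.1468]
tool_rot: [0.139, 0.961, -0.036, 0.236]
ft_force: [-0.2, -0.1, 0.8]
grip_width: 0.0564
[0.33942302 0.40552504 0.25627562] [280.96529962 315.30089348]
```

View pics/w16.png

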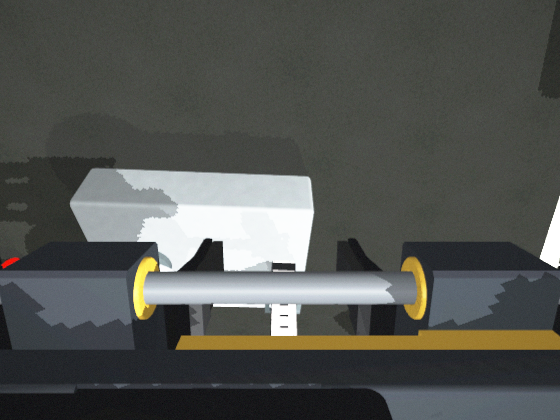

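View pics/w16p.png

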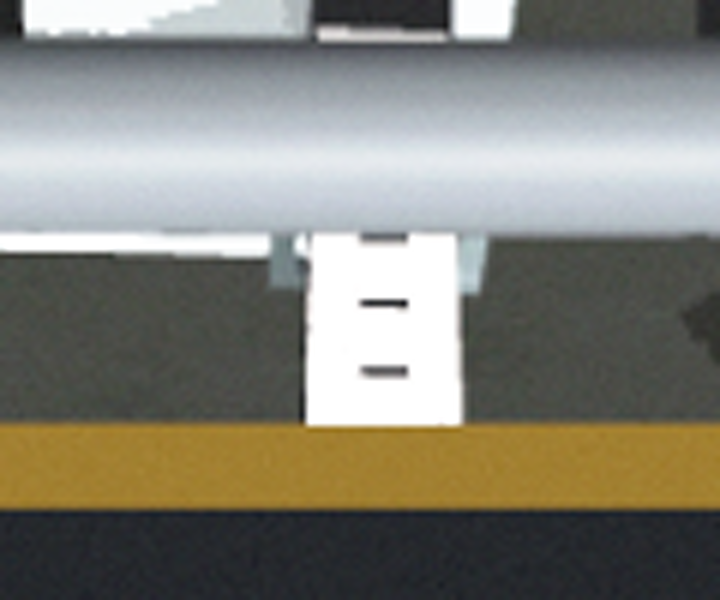

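This view's image-up points toward the robot, so the bar hides the collar. I'll move closer and tilt more to bring it above the bar.

```bash
python3 -m inch '[{"ax":0,"ay":0,"az":0,"dx":-22,"dy":0,"dz":12,"gripper":65},{"ax":0,"ay":-0.12,"az":0,"dx":-22,"dy":0,"dz":12,"gripper":65},{"ax":0,"ay":-0.12,"az":0,"dx":0,"dy":0,"dz":0,"gripper":65},{"ax":0,"ay":-0.12,"az":0,"dx":0,"dy":0,"dz":0,"gripper":65},{"ax":0,"ay":0,"az":0,"dx":0,"dy":0,"dz":0,"gripper":65},{"ax":0,"ay":0,"az":0,"dx":0,"dy":0,"dz":0,"gripper":65},{"ax":0,"ay":0,"az":0,"dx":0,"dy":0,"dz":0,"gripper":65}]'
python3 - <<'E'
from h import *
w=snap('wrist','w17');print(pose(w)[1],[proj(w,[.6,.329,z]).round() for z in(.05,.09,.13)])
E
```

```text
time: 23.55
position: [0.5161, 0.3481, 0.1452]
tool_rot: [0.135, 0.917, -0.062, 0.369]
ft_force: [0.5, -0.4, -0.6]
grip_width: 0.0568
[0.35959228 0.39770566 0.2114779 ] [array([288., 194.]), array([287., 237.]), array([287., 286.])]
```

View pics/w17.png

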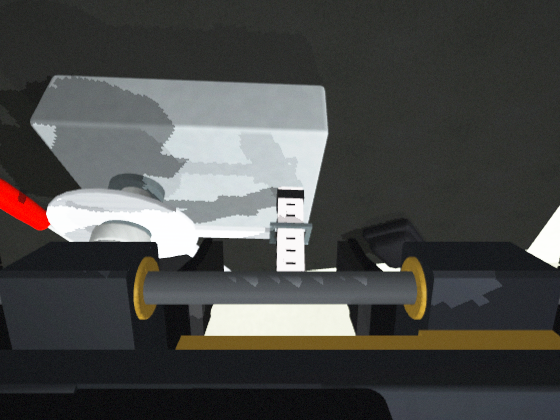

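```bash
python3 - <<'E'
from h import *
w=snap('wrist')
a=cv2.resize(w['img'][180:275,255:330],(600,760),interpolation=cv2.INTER_CUBIC)[:600];cv2.imwrite('pics/w17p.png',cv2.flip(a,-1)[...,::-1])
# predicted rows on near face for reading values (face toward camera)
O=np.array([.558,.208]);yd=np.array([.325,.9457]);xd=np.array([.9457,-.325])
g=w['img'].astype(int).mean(2)
print([ (v,int(g[v,290])) for v in range(185,275)])
f=O+.128*yd-.010*xd
P=pts(w)
for v in(210,250,265):print(v,P[v,283].round(4),P[v,298].round(4))
E
```

```text
[(185, 206), (186, 228), (187, 246), (188, 244), (189, 188), (190, 30), (191, 26), (192, 28), (193, 31), (194, 28), (195, 30), (196, 31), (197, 102), (198, 218), (199, 249), (200, 249), (201, 249), (202, 242), (203, 176), (204, 60), (205, 194), (206, 249), (207, 249), (208, 249), (209, 249), (210, 249), (211, 249), (212, 249), (213, 238), (214, 131), (215, 68), (216, 158), (217, 208), (218, 207), (219, 206), (220, 205), (221, 198), (222, 160), (223, 100), (224, 100), (225, 107), (226, 120), (227, 140), (228, 218), (229, 249), (230, 249), (231, 249), (232, 249), (233, 249), (234, 249), (235, 250), (236, 238), (237, 129), (238, 60), (239, 199), (240, 249), (241, 249), (242, 249), (243, 249), (244, 249), (245, 249), (246, 249), (247, 249), (248, 243), (249, 179), (250, 37), (251, 184), (252, 249), (253, 249), (254, 249), (255, 249), (256, 249), (257, 249), (258, 249), (259, 249), (260, 249), (261, 234), (262, 76), (263, 98), (264, 216), (265, 249), (266, 249), (267, 249), (268, 249), (269, 249), (270, 239), (271, 146), (272, 52), (273, 55), (274, 62)]
210 [0.5892 0.3284 0.0715] [0.5926 0.3398 0.0714]
250 [0.589  0.3287 0.106 ] [0.5927 0.3392 0.1057]
265 [0.5883 0.329  0.1181] [0.5924 0.3392 0.1176]
```

View pics/w17p.png

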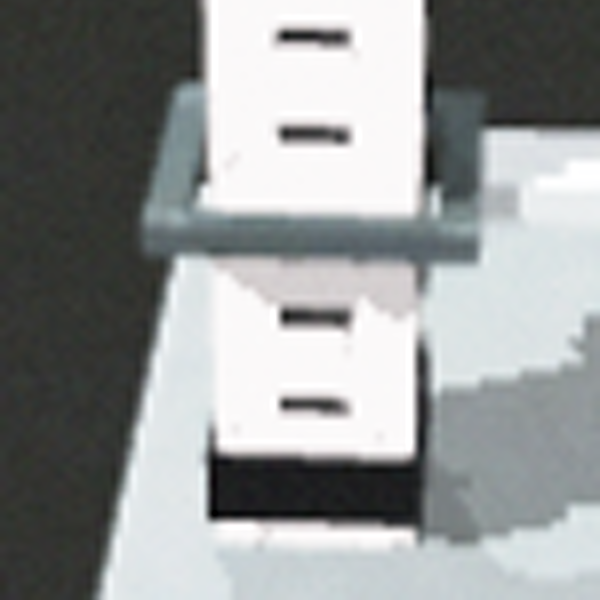

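Low view (flipped crop): ticks visible above and below, with the collar's front bar over where the line should be. The bar stands about 8 mm in front of the post and is seen at about 27° down, so it's really 4 mm or so higher than it looks. That agrees with a reading of 0.029, still short of the line's top edge at 0.0305. A third ring (to about 0.038) is needed.

Go back upright and fetch it.

```bash
python3 -m inch '[{"ax":0,"ay":0.125,"az":0,"dx":0,"dy":0,"dz":-15,"gripper":65},{"ax":0,"ay":0.125,"az":0,"dx":0,"dy":0,"dz":-15,"gripper":65},{"ax":0,"ay":0.125,"az":0,"dx":0,"dy":0,"dz":-15,"gripper":65},{"ax":0,"ay":0.125,"az":0,"dx":0,"dy":0,"dz":-15,"gripper":65},{"ax":0,"ay":0.125,"az":0,"dx":0,"dy":0,"dz":-15,"gripper":75},{"ax":0,"ay":0.125,"az":0,"dx":0,"dy":0,"dz":-15,"gripper":75},{"ax":0,"ay":0.13,"az":0,"dx":0,"dy":0,"dz":-10,"gripper":75},{"ax":0,"ay":0,"az":0,"dx":0,"dy":0,"dz":0,"gripper":75}]'
python3 - <<'E'
from h import *
o=robot.get_obs();T=R.from_quat(o['tool_rot']).as_matrix();print(o['position'],T.round(3))
print((T.T@(np.array([.5637,-.2595,.225])-o['position'])*1000).round(1))
E
```

```text
time: 24.45
position: [0.4854, 0.3553, 0.2218]
tool_rot: [0.157, 0.988, -0.013, 0.004]
ft_force: [0.5, -0.6, -0.4]
grip_width: 0.0651
[0.48544552 0.35531711 0.22179398] [[-0.951  0.309  0.004]
 [ 0.309  0.951 -0.026]
 [-0.012 -0.024 -1.   ]]
[-264.5 -560.3   13.3]
```

```bash
python3 -m inch '[{"ax":0,"ay":0,"az":0,"dx":-19,"dy":-40,"dz":0,"gripper":75},{"ax":0,"ay":0,"az":0,"dx":-19,"dy":-40,"dz":0,"gripper":75},{"ax":0,"ay":0,"az":0,"dx":-19,"dy":-40,"dz":0,"gripper":75},{"ax":0,"ay":0,"az":0,"dx":-19,"dy":-40,"dz":0,"gripper":75},{"ax":0,"ay":0,"az":0,"dx":-19,"dy":-40,"dz":0,"gripper":75},{"ax":0,"ay":0,"az":0,"dx":-19,"dy":-40,"dz":0,"gripper":75},{"ax":0,"ay":0,"az":0,"dx":-19,"dy":-40,"dz":0,"gripper":75},{"ax":0,"ay":0,"az":0,"dx":-19,"dy":-40,"dz":0,"gripper":75}]'
python3 -m inch '[{"ax":0,"ay":0,"az":0,"dx":-19,"dy":-40,"dz":0,"gripper":75},{"ax":0,"ay":0,"az":0,"dx":-19,"dy":-40,"dz":0,"gripper":75},{"ax":0,"ay":0,"az":0,"dx":-19,"dy":-40,"dz":0,"gripper":75},{"ax":0,"ay":0,"az":0,"dx":-19,"dy":-40,"dz":0,"gripper":75},{"ax":0,"ay":0,"az":0,"dx":-19,"dy":-40,"dz":0,"gripper":75},{"ax":0,"ay":0,"az":0,"dx":-19,"dy":-40,"dz":0,"gripper":75},{"ax":0,"ay":0,"az":0,"dx":0,"dy":0,"dz":0,"gripper":75},{"ax":0,"ay":0,"az":0,"dx":0,"dy":0,"dz":0,"gripper":75}]'
cat > goal.py <<'E'
from h import *
def goal(xyz):
    o=robot.get_obs();T=R.from_quat(o['tool_rot']).as_matrix();T0=R.from_quat([.14142,.98995,0,0]).as_matrix()
    print('pos',o['position'].round(4),'rot corr',R.from_matrix(T.T@T0).as_rotvec().round(4),'shift',(T.T@(np.array(xyz)-o['position'])*1000).round(1),'shift in T0',(T0.T@(np.array(xyz)-o['position'])*1000).round(1))
E
python3 -c "
from goal import *
goal([.5637,-.2595,.05])"
```

```text
time: 25.25
position: [0.5259, 0.0034, 0.229]
tool_rot: [0.154, 0.988, -0.016, 0.001]
ft_force: [1.3, -0.1, -0.3]
grip_width: 0.0653
time: 26.05
position: [0.5613, -0.2585, 0.2366]
tool_rot: [0.155, 0.988, -0.016, -0.0]
ft_force: [0.6, 0.2, -0.9]
grip_width: 0.0649
pos [ 0.5613 -0.2585  0.2366] rot corr [-0.0308  0.0042 -0.0281] shift [ -1.7   5.5 186.5] shift in T0 [ -2.6  -0.3 186.6]
```

```bash
python3 -m inch '[{"ax":-0.031,"ay":0.004,"az":-0.028,"dx":0,"dy":0,"dz":0,"gripper":75},{"ax":0,"ay":0,"az":0,"dx":-2.6,"dy":-0.3,"dz":30,"gripper":75},{"ax":0,"ay":0,"az":0,"dx":0,"dy":0,"dz":40,"gripper":75},{"ax":0,"ay":0,"az":0,"dx":0,"dy":0,"dz":40,"gripper":75},{"ax":0,"ay":0,"az":0,"dx":0,"dy":0,"dz":40,"gripper":75},{"ax":0,"ay":0,"az":0,"dx":0,"dy":0,"dz":30,"gripper":75},{"ax":0,"ay":0,"az":0,"dx":0,"dy":0,"dz":0,"gripper":75},{"ax":0,"ay":0,"az":0,"dx":0,"dy":0,"dz":0,"gripper":75}]'
python3 -c "
from goal import *
goal([.5635,-.2598,.0066]);snap('wrist','w18')"
```

```text
time: 26.85
position: [0.5647, -0.2579, 0.0577]
tool_rot: [0.14, 0.99, 0.0, 0.0]
ft_force: [0.8, -0.9, 1.1]
grip_width: 0.0652
pos [ 0.5647 -0.2579  0.0577] rot corr [0.0004 0.0003 0.0034] shift [ 0.7 -2.2 51.1] shift in T0 [ 0.6 -2.2 51.1]
```

View pics/w18.png

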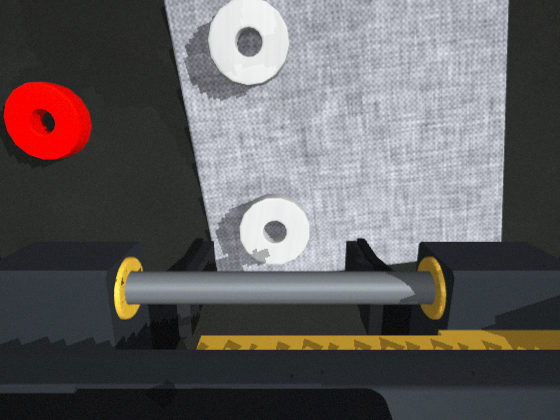

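The ring is at (275,231), slightly left, which matches the computed −2 mm in y. Grip.

```bash
python3 -m inch '[{"ax":0,"ay":0,"az":0,"dx":0.6,"dy":-2,"dz":14,"gripper":75},{"ax":0,"ay":0,"az":0,"dx":0,"dy":0,"dz":16,"gripper":75},{"ax":0,"ay":0,"az":0,"dx":0,"dy":0,"dz":12,"gripper":75},{"ax":0,"ay":0,"az":0,"dx":0,"dy":0,"dz":6,"gripper":75},{"ax":0,"ay":0,"az":0,"dx":0,"dy":0,"dz":2.5,"gripper":75},{"ax":0,"ay":0,"az":0,"dx":0,"dy":0,"dz":0,"gripper":75},{"ax":0,"ay":0,"az":0,"dx":0,"dy":0,"dz":0,"gripper":40},{"ax":0,"ay":0,"az":0,"dx":0,"dy":0,"dz":0,"gripper":40}]' 15
python3 -m inch '[{"ax":0,"ay":0,"az":0,"dx":0,"dy":0,"dz":0,"gripper":40},{"ax":0,"ay":0,"az":0,"dx":0,"dy":0,"dz":0,"gripper":40},{"ax":0,"ay":0,"az":0,"dx":0,"dy":0,"dz":0,"gripper":40}]' 15
python3 -m inch '[{"ax":0,"ay":0,"az":0,"dx":0,"dy":0,"dz":-20,"gripper":40},{"ax":0,"ay":0,"az":0,"dx":0,"dy":0,"dz":-40,"gripper":40},{"ax":0,"ay":0,"az":0,"dx":0,"dy":0,"dz":-45,"gripper":40},{"ax":0,"ay":0,"az":0,"dx":0,"dy":0,"dz":-45,"gripper":40},{"ax":0,"ay":0,"az":0,"dx":0,"dy":0,"dz":-45,"gripper":40},{"ax":0,"ay":0,"az":0,"dx":0,"dy":0,"dz":-20,"gripper":40},{"ax":0,"ay":0,"az":0,"dx":0,"dy":0,"dz":0,"gripper":40},{"ax":0,"ay":0,"az":0,"dx":0,"dy":0,"dz":0,"gripper":40}]' 15
python3 -c "
from goal import *
goal([.628,.178,.225])"
```

```text
time: 27.7
position: [0.5643, -0.2618, 0.0076]
tool_rot: [0.141, 0.99, -0.0, 0.001]
ft_force: [-0.2, -0.4, 0.7]
grip_width: 0.0562
time: 28.0
position: [0.5642, -0.2616, 0.0075]
tool_rot: [0.141, 0.99, -0.0, 0.001]
ft_force: [-0.6, 0.2, 1.0]
grip_width: 0.0432
time: 28.8
position: [0.5628, -0.2609, 0.2213]
tool_rot: [0.141, 0.99, 0.0, 0.0]
ft_force: [0.3, -0.7, -1.6]
grip_width: 0.0438
pos [ 0.5628 -0.2609  0.2213] rot corr [0.0006 0.0003 0.0015] shift [ 59.7 439.7  -3.4] shift in T0 [ 60.3 439.6  -3.7]
```

```bash
python3 -m inch '[{"ax":0,"ay":0,"az":0,"dx":6,"dy":44,"dz":0,"gripper":40},{"ax":0,"ay":0,"az":0,"dx":6,"dy":44,"dz":0,"gripper":40},{"ax":0,"ay":0,"az":0,"dx":6,"dy":44,"dz":0,"gripper":40},{"ax":0,"ay":0,"az":0,"dx":6,"dy":44,"dz":0,"gripper":40},{"ax":0,"ay":0,"az":0,"dx":6,"dy":44,"dz":0,"gripper":40},{"ax":0,"ay":0,"az":0,"dx":6,"dy":44,"dz":0,"gripper":40},{"ax":0,"ay":0,"az":0,"dx":6,"dy":44,"dz":0,"gripper":40},{"ax":0,"ay":0,"az":0,"dx":6,"dy":44,"dz":0,"gripper":40}]' 15
python3 -m inch '[{"ax":0,"ay":0,"az":0,"dx":6,"dy":44,"dz":-2,"gripper":40},{"ax":0,"ay":0,"az":0,"dx":6,"dy":43,"dz":-2,"gripper":40},{"ax":0,"ay":0,"az":0,"dx":0,"dy":0,"dz":0,"gripper":40},{"ax":0,"ay":0,"az":0,"dx":0,"dy":0,"dz":0,"gripper":40},{"ax":0,"ay":0,"az":0,"dx":0,"dy":0,"dz":0,"gripper":40},{"ax":0,"ay":0,"az":0,"dx":0,"dy":0,"dz":0,"gripper":40},{"ax":0,"ay":0,"az":0,"dx":0,"dy":0,"dz":0,"gripper":40}]' 15
python3 - <<'E'
from meas import *
from goal import goal
from reading import reading
w=snap('wrist');e,zz=tip(w);print(e.round(2),zz.round(4),onz(w,*e,zz).round(4));goal([.5624,.2018,.156])
print(reading(w))
im=w['img']
a=cv2.resize(im[205:305,215:345],(780,600),interpolation=cv2.INTER_CUBIC);cv2.imwrite('pics/w19r.png',a[...,::-1])
E
```

```text
time: 29.6
position: [0.6137, 0.0918, 0.2187]
tool_rot: [0.141, 0.99, -0.0, -0.002]
ft_force: [0.5, -0.2, -0.7]
grip_width: 0.0434
time: 30.3
position: [0.6281, 0.1754, 0.2257]
tool_rot: [0.142, 0.99, -0.0, 0.0]
ft_force: [0.8, -0.4, -1.7]
grip_width: 0.0432
[290.3  112.84] 0.1437 [0.5626 0.2027 0.1437]
pos [0.6283 0.1755 0.2259] rot corr [-0.0002  0.0013 -0.0005] shift [70.7  6.7 69.8] shift in T0 [70.6  6.8 69.9]
0.05 14807 0.04889 0.00076
0.13 736 0.12887 0.00085
0.0 25630 -0.00032 0.00081
corr [ 0.00052 -0.00096  0.00032  0.00606] tray 6892 0.08888 -> 0.08994 std 0.00074
0.029059021404000407
```

View pics/w19r.png

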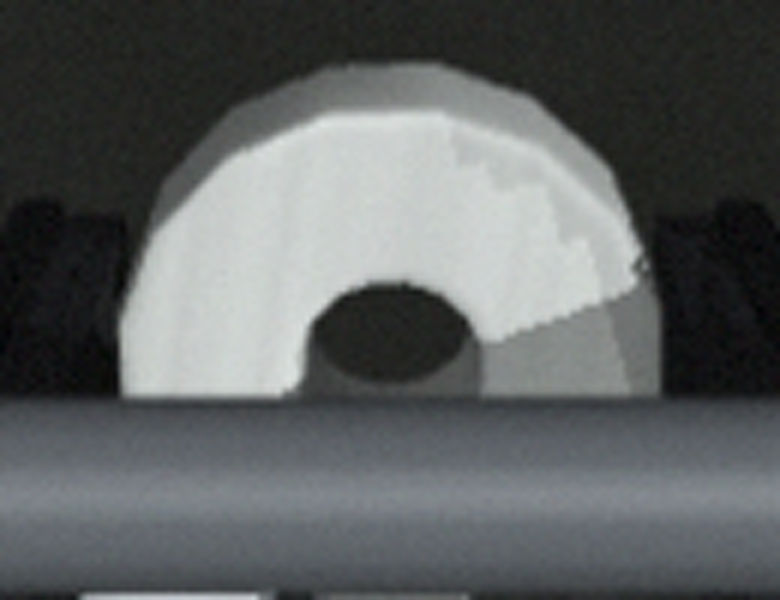

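Ring 3's hole sits about 1 mm further along +x in the grip (hole top at 282 against 300). I'll allow for that.

```bash
python3 -m inch '[{"ax":0,"ay":0,"az":0,"dx":24,"dy":2.2,"dz":0,"gripper":40},{"ax":0,"ay":0,"az":0,"dx":24,"dy":2.2,"dz":0,"gripper":40},{"ax":0,"ay":0,"az":0,"dx":21.5,"dy":1.8,"dz":10,"gripper":40},{"ax":0,"ay":0,"az":0,"dx":0,"dy":0,"dz":20,"gripper":40},{"ax":0,"ay":0,"az":0,"dx":0,"dy":0,"dz":20,"gripper":40},{"ax":0,"ay":0,"az":0,"dx":0,"dy":0,"dz":15,"gripper":40},{"ax":0,"ay":0,"az":0,"dx":0,"dy":0,"dz":4,"gripper":40},{"ax":0,"ay":0,"az":0,"dx":0,"dy":0,"dz":0,"gripper":40}]' 15
python3 -m inch '[{"ax":0,"ay":0,"az":0,"dx":0,"dy":0,"dz":0,"gripper":40},{"ax":0,"ay":0,"az":0,"dx":0,"dy":0,"dz":0,"gripper":40},{"ax":0,"ay":0,"az":0,"dx":0,"dy":0,"dz":0,"gripper":40}]' 15
python3 - <<'E'
from goal import *
goal([.5634,.2016,.156])
w=snap('wrist');s=snap('scene')
a=cv2.resize(w['img'][205:305,215:345],(780,600),interpolation=cv2.INTER_CUBIC);cv2.imwrite('pics/w20.png',a[...,::-1])
a=cv2.resize(s['img'][120:250,340:490],(750,650),interpolation=cv2.INTER_CUBIC)[:600];cv2.imwrite('pics/s20.png',a[...,::-1])
E
```

```text
time: 31.15
position: [0.5632, 0.2017, 0.1567]
tool_rot: [0.141, 0.99, -0.0, 0.0]
ft_force: [0.6, 0.4, -0.9]
grip_width: 0.0436
time: 31.45
position: [0.5639, 0.2022, 0.1579]
tool_rot: [0.141, 0.99, 0.0, 0.002]
ft_force: [0.1, -0.4, -1.7]
grip_width: 0.0436
pos [0.5639 0.2022 0.1579] rot corr [0.0008 0.0033 0.0014] shift [ 0.3 -0.7  1.9] shift in T0 [ 0.3 -0.7  1.9]
```

View pics/w20.png

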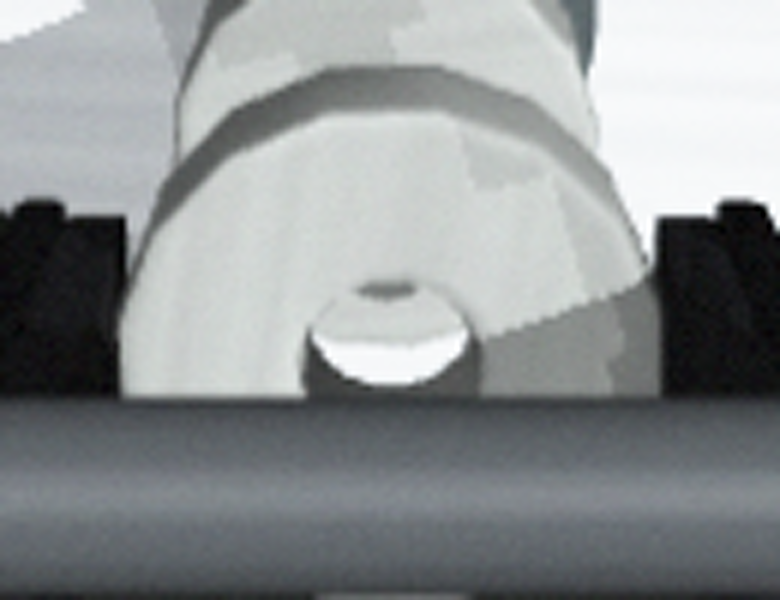

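View pics/s20.png

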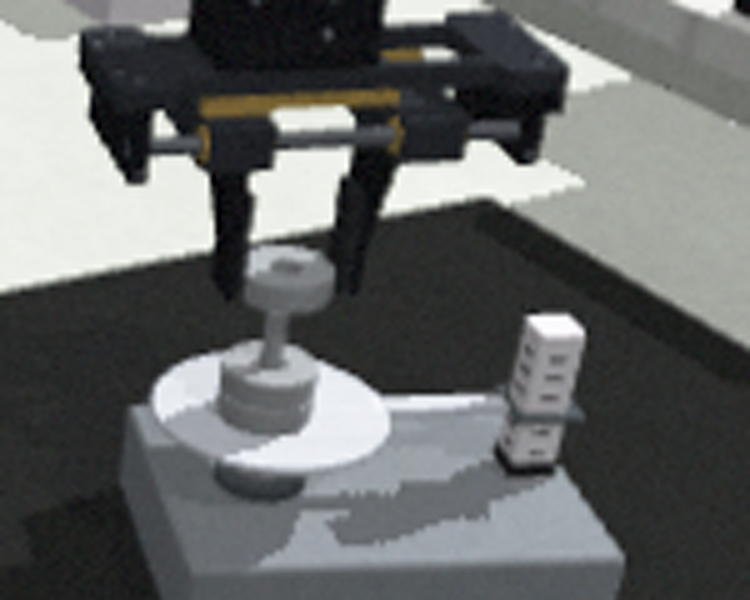

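Aligned as before. Lower 22 mm and check.

```bash
python3 -m inch '[{"ax":0,"ay":0,"az":0,"dx":0.2,"dy":-0.4,"dz":4,"gripper":40},{"ax":0,"ay":0,"az":0,"dx":0,"dy":0,"dz":4,"gripper":40},{"ax":0,"ay":0,"az":0,"dx":0,"dy":0,"dz":3,"gripper":40},{"ax":0,"ay":0,"az":0,"dx":0,"dy":0,"dz":3,"gripper":40},{"ax":0,"ay":0,"az":0,"dx":0,"dy":0,"dz":3,"gripper":40},{"ax":0,"ay":0,"az":0,"dx":0,"dy":0,"dz":3,"gripper":40},{"ax":0,"ay":0,"az":0,"dx":0,"dy":0,"dz":0,"gripper":40}]' 15
python3 - <<'E'
from h import *
o=robot.get_obs();print(o['position'],o['ft_force'])
w=snap('wrist');s=snap('scene')
a=cv2.resize(w['img'][205:305,215:345],(780,600),interpolation=cv2.INTER_CUBIC);cv2.imwrite('pics/w21.png',a[...,::-1])
a=cv2.resize(s['img'][120:250,340:490],(750,650),interpolation=cv2.INTER_CUBIC)[:600];cv2.imwrite('pics/s21.png',a[...,::-1])
E
```

```text
time: 32.25
position: [0.5627, 0.2018, 0.1364]
tool_rot: [0.141, 0.99, -0.0, 0.0]
ft_force: [-0.2, -0.4, -1.3]
grip_width: 0.0434
[0.56270975 0.20179766 0.13636707] [-0.22852414 -0.38116442 -1.31450155]
```

View pics/w21.png

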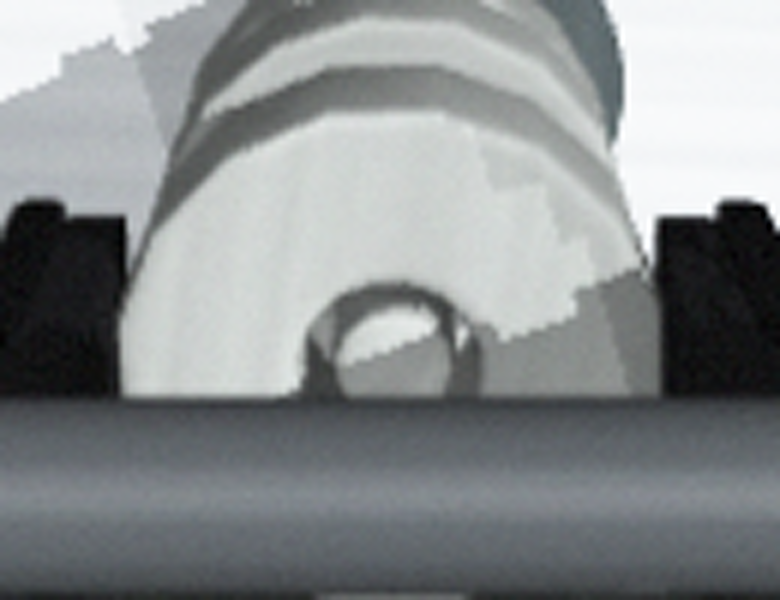

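View pics/s21.png

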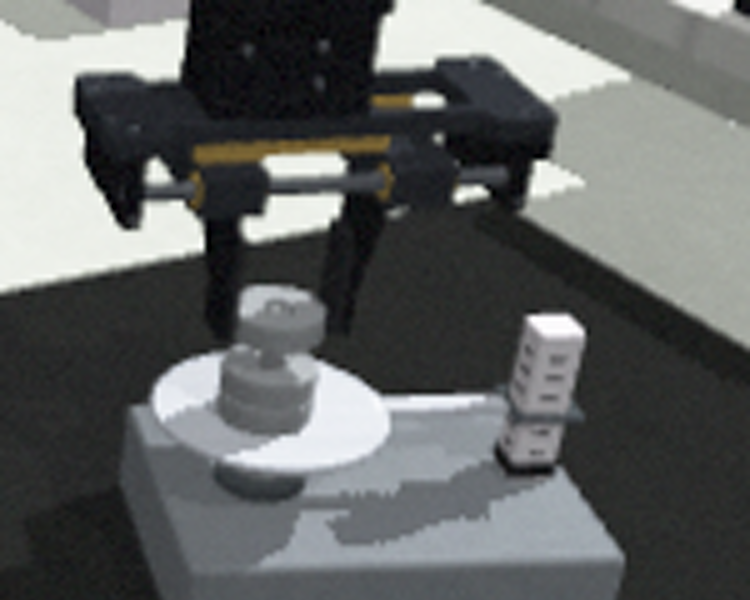

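The tip is inside the hole, centred at (393,360), with the pointer unmoved. Go down 24 mm so that the tray takes the weight.

```bash
python3 -m inch '[{"ax":0,"ay":0,"az":0,"dx":0,"dy":0,"dz":4,"gripper":40},{"ax":0,"ay":0,"az":0,"dx":0,"dy":0,"dz":4,"gripper":40},{"ax":0,"ay":0,"az":0,"dx":0,"dy":0,"dz":4,"gripper":40},{"ax":0,"ay":0,"az":0,"dx":0,"dy":0,"dz":3,"gripper":40},{"ax":0,"ay":0,"az":0,"dx":0,"dy":0,"dz":3,"gripper":40},{"ax":0,"ay":0,"az":0,"dx":0,"dy":0,"dz":3,"gripper":40},{"ax":0,"ay":0,"az":0,"dx":0,"dy":0,"dz":2,"gripper":40},{"ax":0,"ay":0,"az":0,"dx":0,"dy":0,"dz":1,"gripper":40}]' 15
python3 -m inch '[{"ax":0,"ay":0,"az":0,"dx":0,"dy":0,"dz":0,"gripper":40},{"ax":0,"ay":0,"az":0,"dx":0,"dy":0,"dz":0,"gripper":40},{"ax":0,"ay":0,"az":0,"dx":0,"dy":0,"dz":0,"gripper":40}]' 15
python3 - <<'E'
from h import *
o=robot.get_obs();print(o['position'],o['ft_force'])
s=snap('scene')
a=cv2.resize(s['img'][120:250,340:490],(750,650),interpolation=cv2.INTER_CUBIC)[:600];cv2.imwrite('pics/s22.png',a[...,::-1])
E
```

```text
time: 33.15
position: [0.5629, 0.2018, 0.1128]
tool_rot: [0.141, 0.99, -0.0, 0.001]
ft_force: [-0.8, 0.7, -0.3]
grip_width: 0.0431
time: 33.45
position: [0.5631, 0.2019, 0.1131]
tool_rot: [0.141, 0.99, -0.0, 0.001]
ft_force: [-0.2, -0.0, -0.2]
grip_width: 0.0433
[0.56309909 0.20187163 0.11310954] [-0.17978459 -0.01028951 -0.20498813]
```

View pics/s22.png

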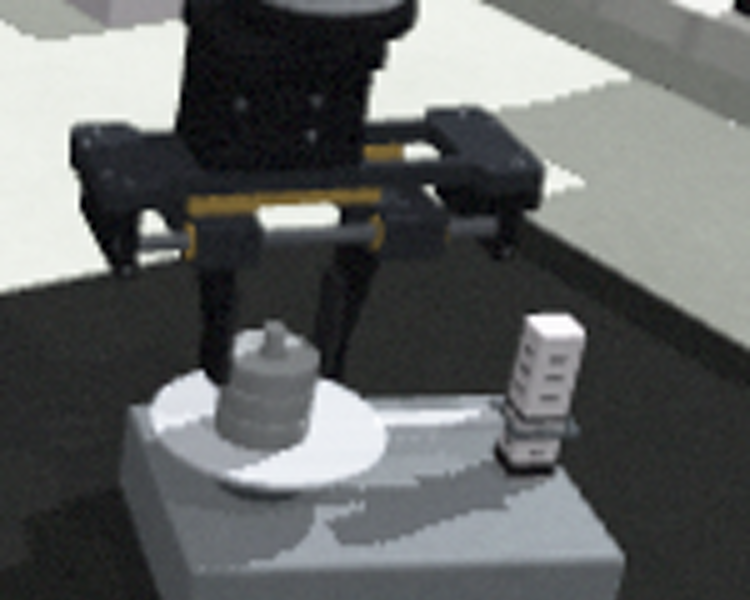

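Three rings are stacked and the pointer is at the line's lower side. Release and lift.

```bash
python3 -m inch '[{"ax":0,"ay":0,"az":0,"dx":0,"dy":0,"dz":0,"gripper":65},{"ax":0,"ay":0,"az":0,"dx":0,"dy":0,"dz":0,"gripper":65},{"ax":0,"ay":0,"az":0,"dx":0,"dy":0,"dz":0,"gripper":65},{"ax":0,"ay":0,"az":0,"dx":0,"dy":0,"dz":-10,"gripper":65},{"ax":0,"ay":0,"az":0,"dx":0,"dy":0,"dz":-30,"gripper":65},{"ax":0,"ay":0,"az":0,"dx":0,"dy":0,"dz":-40,"gripper":65},{"ax":0,"ay":0,"az":0,"dx":0,"dy":0,"dz":-40,"gripper":65},{"ax":0,"ay":0,"az":0,"dx":0,"dy":0,"dz":0,"gripper":65}]' 15
python3 -m inch '[{"ax":0,"ay":0,"az":0,"dx":-35,"dy":0,"dz":0,"gripper":65},{"ax":0,"ay":0,"az":0,"dx":-35,"dy":0,"dz":0,"gripper":65},{"ax":0,"ay":0,"az":0,"dx":0,"dy":0,"dz":0,"gripper":65},{"ax":0,"ay":0,"az":0,"dx":0,"dy":0,"dz":0,"gripper":65},{"ax":0,"ay":0,"az":0,"dx":0,"dy":0,"dz":0,"gripper":65},{"ax":0,"ay":0,"az":0,"dx":0,"dy":0,"dz":0,"gripper":65}]' 15
python3 - <<'E'
from reading import *
w=snap('wrist','w23');s=snap('scene','s23f')
print(reading(w))
a=cv2.resize(s['img'][140:270,340:490],(750,650),interpolation=cv2.INTER_CUBIC)[:600];cv2.imwrite('pics/s23.png',a[...,::-1])
E
```

```text
time: 34.3
position: [0.5671, 0.2027, 0.2402]
tool_rot: [0.141, 0.99, 0.002, 0.008]
ft_force: [0.1, 0.2, -0.1]
grip_width: 0.0568
time: 34.9
position: [0.6288, 0.1828, 0.2329]
tool_rot: [0.14, 0.99, -0.0, 0.0]
ft_force: [-0.1, 0.9, -0.2]
grip_width: 0.0565
0.05 14752 0.0489 0.00076
0.13 696 0.12887 0.00085
0.0 26023 -0.00032 0.00081
corr [ 0.00052 -0.0009   0.00021  0.00602] tray 6196 0.0794 -> 0.0804 std 0.00075
0.038601117142555236
```

View pics/s23.png

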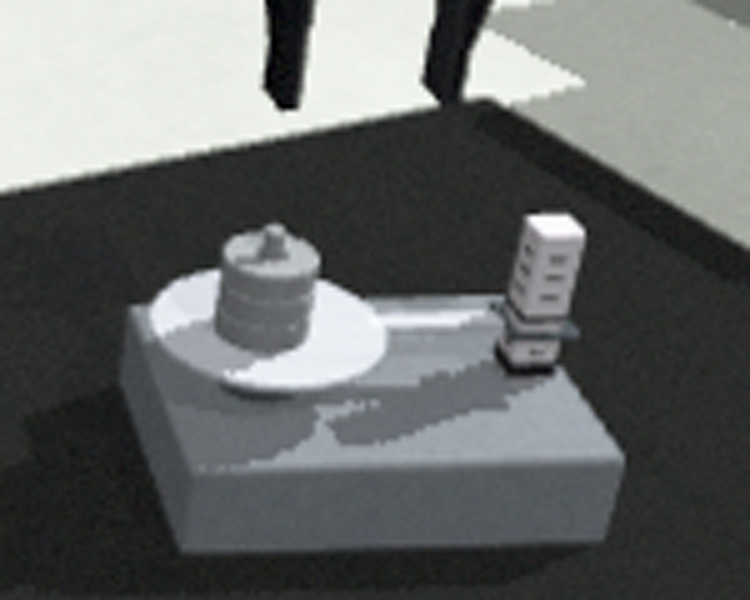

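View pics/s23f.png

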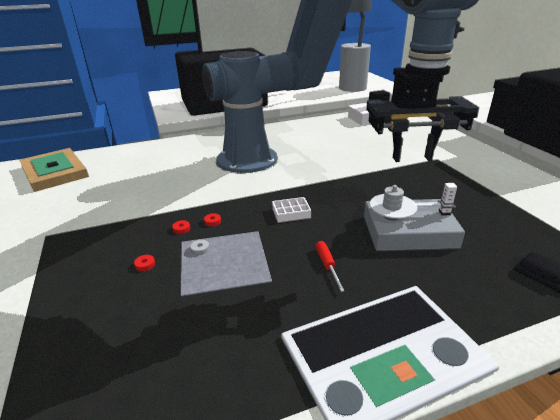

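View pics/w23.png

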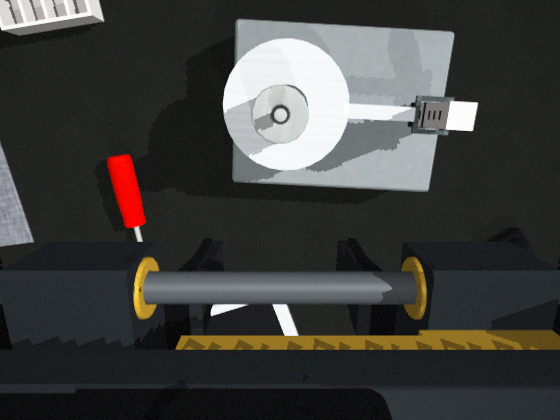

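Three rings are seated, the pointer reads 0.0386, the line shows just above the collar, and one grey ring is left on the pad. The driver and box are where they were. Handing in.

```bash
python3 -c "
from rig import robot
print(robot.hand_in())"
```

```text
the job is handed in; nothing more can be done
None
```

I threaded three steel rings one at a time over the spindle and handed in at about 35 s. The fourth ring stayed on the pad.

- **Seating:** All three rings sit flat in a stack on the tray. The spindle did not shift, and the pointer stayed well short of the overload band in every check picture.
- **Third ring:** This was a judgement call. After two rings the reading was about 0.029, and the wrist, top and scene cameras agreed within 0.4 mm. The line starts at 0.0305, so I added a third. In that picture the collar hid the line when seen from above. A closer, lower look was still partly ambiguous, so I relied on the measured reading.
- **Final reading:** It is about 0.0386, with the line just visible above the pointer. The overload band begins at 0.056.
- **Bystanders:** In the last scene picture the screwdriver, screw box and red look-alikes look unmoved, and the gripper is clear of everything.

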